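Load the airing stand and start the fume extraction

TASK

Put the orange empty tin from the airing stand into the green tray, and stack all the blue-lidded cement tins squarely on the stand in one column, long sides along its long side. Pull the extraction gate open until its red pointer stands over the white line of the green clip, and only after that lift the red guard, flip the fan toggle fully on and drop the guard shut again. Leave the jar and the thread cone where they stand.

Things in the scene. Friction and masses are not known exactly. Their poses are not given: they have to be found in the camera images.
- tin1_mid (a point): centre (half-way up) of a closed flat tin of sole cement, bare metal with a blue lid and white wrap-round label, 90 mm long (its x) x 62 mm wide (its y) x 40 mm high (its z), about 0.35 kg; it stands flat on the bench at the start. Two to four such tins are there; an absent one reads None
- tin2_mid (a point): centre (half-way up) of a closed flat tin of sole cement, bare metal with a blue lid and white wrap-round label, 90 mm long (its x) x 62 mm wide (its y) x 40 mm high (its z), about 0.35 kg; it stands flat on the bench at the start. Two to four such tins are there; an absent one reads None
- tin3_mid (a point): centre (half-way up) of a closed flat tin of sole cement, bare metal with a blue lid and white wrap-round label, 90 mm long (its x) x 62 mm wide (its y) x 40 mm high (its z), about 0.35 kg; it stands flat on the bench at the start. Two to four such tins are there; an absent one reads None
- tin4_mid (a point): centre (half-way up) of a closed flat tin of sole cement, bare metal with a blue lid and white wrap-round label, 90 mm long (its x) x 62 mm wide (its y) x 40 mm high (its z), about 0.35 kg; it stands flat on the bench at the start. Two to four such tins are there; an absent one reads None
- empty_mid (a point): centre (half-way up) of the empty tin, all orange, same size as the full ones (90 x 62 x 40 mm), light; at the start it stands on the airing stand
- stand_top (a point): middle of the top face of the airing stand, a low fixed metal plinth with black slots, top 112 mm (its x) x 82 mm (its y), 12 mm above the bench; the tins are stacked on it with their long side along its long side (x)
- tray_in (a point): middle of the inner floor of the green open tray for empties, fixed, outside 170 mm (its x) x 190 mm (its y) x 32 mm high, walls and floor 5 mm thick
- gate (a joint): opening of the extraction inlet's slide gate in m, 0 shut, 0.105 fully out; the steel blade slides towards the robot, level, along the -x of point gate_handle; stiff: about 10 N of sliding friction, and it stays where it is left
- gate_handle (a point): grip point of the gate's upright yellow handle, a plate 18 mm thick along the sliding direction (its x), 64 mm wide (its y), reaching from 36 to 96 mm above the bench (this point is at 70 mm); moves with the gate. The green inlet housing (50 mm high, with a round grilled inlet on top, 128 mm across and reaching 110 mm up) stands 56 mm behind the plate when shut; two dark guide rails 32 mm high run beside the blade, 58 to 74 mm either side of the handle's middle
- gate_pointer (a point): point, above the rail, of the thin red pointer that sticks out sideways (+y) from the handle over one guide rail; it lies in line with the middle of the handle's thickness and moves with the gate
- mark_mid (a point): middle of the bright green clip with a white centre line on that guide rail (clip 16 mm long along the rail); same axes as point gate_handle. The gate is set when the red pointer stands over the white line, that is when the pointer's x in this frame is 0 (it is positive while the gate is not yet open enough)
- guard (a joint): angle in rad of the red guard over the fan switch: 0 shut (level), grows as its front is lifted, 2.1 at its back stop. A light spring and its weight (about 1 N at the bar) shut it from anywhere below about 1.7; past that it leans back on its stop and stays, until it is pulled or pushed forward again
- guard_bar (a point): middle of the black cross bar at the free end of the guard, round, 12 mm thick, along y, 64 mm clear between its two arms, with a 44 mm open gap between bar and red plate; 135 mm from the hinge; 100 mm above the bench when shut; moves with the guard (its axes turn with it)
- guard_hinge (a point): middle of the guard's hinge line on the fixed switch box, 100 mm above the bench; axes of the box: the guard's free end lies towards -x when shut, hinge line along y. The grey box measures 130 x 130 mm, its centre 55 mm in front (-x) of this point, top 50 mm above the bench; two side cheeks 95 mm high, 109 mm clear between them, from 77 mm in front of the hinge line back; open to the front
- toggle (a joint): angle in rad of the fan toggle beneath the guard: 0 off (leaning to the -x of point guard_hinge), 0.9 fully on (leaning to +x); stays where it is left, about 2 N to flip at its tip
- toggle_tip (a point): middle of the white ball (16 mm) at the tip of the toggle; its pivot lies 55 mm in front of the hinge line (-x), 50 mm above the bench, 34 mm from this point
- jar: bystander: glass jar with white lid, 66 mm across, 85 mm high; origin under its middle
- cone: bystander: green thread cone, 60 mm across its foot, 105 mm high; origin under its middle
Things that resemble listed ones, but are neither listed nor needed, are in the scene too. Leave any pink or purple look-alike of the part that bears tin1_mid alone.

How it is judged (in metres and radians):
On the way, in this order (a step that is already met when the one before it is completed fails the run):
1. the gate is open to the mark while the fan toggle is still off (x of gate_pointer in the frame of mark_mid between -0.008 and 0.008 m and value of joint toggle below 0.2 rad), for 0.2 s.
2. with the gate at the mark and the guard lifted, the toggle is flipped fully on (x of gate_pointer in the frame of mark_mid between -0.008 and 0.008 m and value of joint toggle above 0.75 rad and value of joint guard above 0.6 rad), for 0.1 s.
At the end, for the whole second after the job is handed in: Gate pointer within 8 mm of the white line; every tin level in one column on the stand, centred within 12 mm and turned within 9 degrees of it; the empty tin inside the tray; toggle over 0.75 rad; guard under 0.08 rad (x of gate_pointer in the frame of mark_mid between -0.008 and 0.008 m and horizontal distance between each of tin1_mid, tin2_mid, tin3_mid, tin4_mid and stand_top below 0.012 m and angle between the x axis of each of tin1_mid, tin2_mid, tin3_mid, tin4_mid and the x axis of stand_top, either way round below 0.16 rad and angle between each of tin1_mid, tin2_mid, tin3_mid, tin4_mid's own z axis and vertical below 0.08 rad and height (world z) of each of tin1_mid, tin2_mid, tin3_mid, tin4_mid above 0.026 m and x of empty_mid in the frame of tray_in between -0.075 and 0.075 m and y of empty_mid in the frame of tray_in between -0.085 and 0.085 m and height (world z) of empty_mid below 0.06 m and value of joint toggle above 0.75 rad and value of joint guard below 0.08 rad); the robot touches nothing.
It fails at once if the jar is shoved aside (more than 40 mm) (distance of jar from where it was at the start of the episode above 0.04 m).
It fails at once if the cone is shoved aside (more than 40 mm) (distance of cone from where it was at the start of the episode above 0.04 m).
Of tin1, tin2, tin3, tin4 only 2 to 4 are there at a start; the rules pass over those that are not, and their reading is None.
At some moment in a run one of empty may be knocked a few centimetres aside while the robot is not near it.
Once in a run the grip may slacken for a moment while it holds something.
It also fails if it takes over 210 s, if anything falls off the work surface, if the arm or the gripper's body presses on something with over 40 N, if the wrist force passes 120 N, or if a joint passes its speed limit or range.

ROBOT

A 6-joint arm with a two-finger parallel gripper is mounted at the origin on the work surface. World frame = base frame: x ahead of the robot, y to its left, z up, the work surface at z = 0. Lengths are in mm, angles in rad, forces in N, time in s.
With the tool pointing down it reaches from about 300 to 775 mm from the base axis. Payload 14.6 kg.
Tool frame: the origin (TCP) lies on the centre line of the jaws, within the pads' length; the fingertips stand 22 mm ahead of it and the grasp point (between the pads) lies 3 mm ahead of it (manip.tcp_to_tips is the distance from the TCP to the fingertips, in mm); z points along the fingers, y is the direction in which the jaws open and shut (so a half turn about z gives the same grasp; the last joint's range is limited). The gripper opens to 94 mm and grips with 3 to 60 N. Pads are 16 mm wide; open, the fingers measure 119 mm over their backs; the gripper's body (75 mm by 177 mm) begins 78 mm behind the grasp point.
Start: joints at [1.191, 0.3, 1.521, -0, 1.321, -0.067], TCP at [169.245, 523.302, 227.446] pointing down, gripper open.
Joint ranges: [-3.03, 3.03], [-0.79, 2.21], [0.23, 2.52], [-1.04, 4.18], [0, 3.07], [-2.55, 2.55]. Speed limits (rad/s): [2.22, 2.22, 2.57, 3.14, 3.14, 3.14].

INTERFACE

Orientations are given as [roll, pitch, yaw] about the fixed x, y, z axes, in that order (R = Rz(yaw) Ry(pitch) Rx(roll)).
In Python, from cell import manip, vision, workorder gives the robot as it stands.
- The arm moves only by the tool carry_out, never from a script. Its argument "deltas" is a list of rows, each a list of 3 entries, a list of its own where there are three numbers: the shift along the tool's x, y, z in cm, then the turn about the tool's z in degrees, then the opening, from 0 (shut) to 1 (fully open). A call has 1 to 20 rows; each row shifts and turns the commanded pose from where the row before left it, along the tool's axes as they then stand; what a row does not reach is not made up. A row lasts 1/12 s, in which the tool goes at most 41.7 mm and 7.16 degrees, less where a joint would pass 70% of its speed; a pose out of reach is approached as far as the arm can. A call with a gripper value outside its range is refused whole. The fingers move at their own pace and stop on an object; "grip_force" is the grip in N (left out, the last holds). Time passes only in rows, so rows that do not move let the fingers close. It gives the time, the measured TCP pose, the force and the opening at its end, in the units of the state.
- manip.read_state(): the state, without advancing time (a new reading comes with each control period).
- vision.camera(name): name is "scene" or "top" or "wrist"; returns (picture, depth): 400x640x3 uint8, red, green, blue; 400x640 float32, mm along the optical axis (not along the pixel's ray), 0 where there is no reading.
- vision.calibration(name): a dict with "mtx" (3x3 intrinsics, pixels), "eye" and "orientation" of the camera in the world. Camera axes: x right, y down, z forward; pixel columns grow to the right and rows downward; lengths in mm; the calibration is good to about 2 mm. A picture is of the moment at which its call begins: read the wrist's pose just before it. calibration takes no time and is no camera call; for the wrist camera it gives the pose at the moment of the call.
- workorder.sign_off(): hands the job in, once; it reports no verdict.
The state is a dict: "clock": time; "joints": joint angles; "qd": joint speeds; "effort": joint torques, N m; "eef_pos": TCP position; "eef_rot": TCP orientation; "wrist_force": force on the tool from outside, world axes, zero at the start; "moment": the same for the moment, N m; "finger_gap": finger opening in mm.
Only numpy, scipy, OpenCV 4.12 (cv2) and the standard library are available. Lean on these libraries where they do the work, as an engineer would, in place of code of your own. Each camera call takes 0.05 s, during which the arm holds its last target.

## Working session

There is one attempt and no reset: what is moved stays moved. The work goes in short steps, Python scripts to look and compute and a tool call to move; the robot and the scene stay as the last step left them, time stands still between calls to the robot, and variables do not carry over. Pictures are saved under pics/ and viewed, and the job is handed in when it is done.

Besides the shell and the picture viewer there is one more tool, called after "Request:" as name([rows], argument=value, ...), one row to a line, values as JSON. carry_out: Moves the arm, as the interface text tells. Its arguments: {"type":"object","properties":{"deltas":{"type":"array","items":{"type":"array"}},"grip_force":{"type":"number"}},"required":["deltas"]}

```bash
ls; mkdir -p pics
cat > h.py <<'E'
import numpy as np, cv2
from cell import manip, vision, workorder
def shot(name,fn):
    st=manip.read_state(); cal=vision.calibration(name)
    im,d=vision.camera(name)
    cv2.imwrite('pics/'+fn+'.png',im[:,:,::-1]); np.savez('pics/'+fn+'.npz',im=im,d=d,K=cal['mtx'],eye=cal['eye'],R=np.array(cal['orientation'],dtype=float))
    return im,d,cal
E
python3 - <<'E'
from h import *
print(manip.read_state())
for n in ['scene','top','wrist']:
    im,d,c=shot(n,n+'0'); print(n,c)
E
```

```text
pics
{'clock': 0.0, 'joints': array([ 1.19138354e+00,  3.00486810e-01,  1.52159510e+00, -3.33578425e-06,
        1.32070911e+00, -6.65955469e-02]), 'qd': array([-0.00117152, -0.00103814,  0.00046769,  0.00146777, -0.00030244,
        0.00021315]), 'effort': array([ 8.40346420e-04, -5.31808162e+01, -3.52745998e+01,  7.09294947e-02,
        2.43276829e-02, -9.43255100e-05]), 'eef_pos': array([169.16729073, 523.07972717, 226.87177066]), 'eef_rot': array([-3.14039673e+00, -7.65232413e-05,  2.82877620e+00]), 'wrist_force': array([ 0.36905505,  0.58134185, -0.40525449]), 'moment': array([-0.02941586,  0.0376594 ,  0.05260602]), 'finger_gap': 93.81348919915652}
scene {'mtx': array([[375.81443188,   0.        , 317.96212599],
       [  0.        , 375.81443188, 200.98003408],
       [  0.        ,   0.        ,   1.        ]]), 'eye': array([1076.02252912,  524.54097617,  887.33611846]), 'orientation': array([-2.4056394 ,  0.01206081,  2.25807958])}
top {'mtx': array([[424.76107711,   0.        , 310.15450993],
       [  0.        , 424.76107711, 203.20984225],
       [  0.        ,   0.        ,   1.        ]]), 'eye': array([ 441.42932641,   43.31994253, 1349.723912  ]), 'orientation': array([-3.08495911,  0.00378443, -1.57206824])}
wrist {'mtx': array([[308.2606479 ,   0.        , 317.9562608 ],
       [  0.        , 308.2606479 , 199.10074845],
       [  0.        ,   0.        ,   1.        ]]), 'eye': array([ 91.2336786 , 548.96611775, 383.93374627]), 'orientation': array([2.85685688e+00, 4.84637270e-04, 1.25950593e+00])}
```

View pics/top0.png

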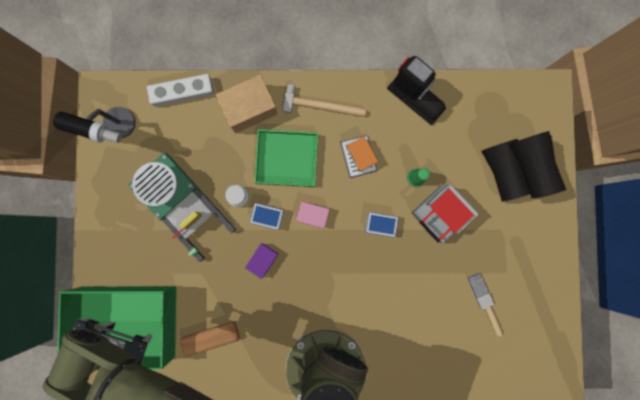

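View pics/scene0.png

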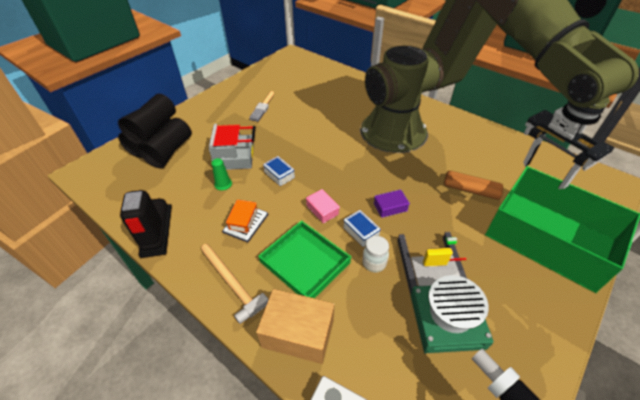

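```bash
cat >> h.py <<'E'
from scipy.spatial.transform import Rotation as Ro
def load(fn):
    z=np.load('pics/'+fn+'.npz'); return z['im'],z['d'],z['K'],z['eye'],Ro.from_euler('xyz',z['R']).as_matrix()
def world(fn):
    im,d,K,e,R=load(fn); v,u=np.mgrid[:d.shape[0],:d.shape[1]]
    P=np.stack([(u-K[0,2])/K[0,0]*d,(v-K[1,2])/K[1,1]*d,d],-1)
    return P@R.T+e
def ray(fn,u,v,z):
    im,d,K,e,R=load(fn); r=R@np.array([(u-K[0,2])/K[0,0],(v-K[1,2])/K[1,1],1.]); return e+r*(z-e[2])/r[2]
def proj(fn,p):
    im,d,K,e,R=load(fn); c=R.T@(np.array(p)-e); return K[:2,:2].diagonal()*c[:2]/c[2]+K[:2,2]
def crop(fn,u0,v0,w,h,s,out):
    im=cv2.imread('pics/'+fn+'.png')[v0:v0+h,u0:u0+w]; cv2.imwrite('pics/'+out+'.png',cv2.resize(im,None,fx=s,fy=s,interpolation=cv2.INTER_CUBIC))
E
python3 - <<'E'
from h import *
crop('top0',110,120,200,150,4,'top0a'); crop('top0',300,120,200,150,4,'top0b')
W=world('top0')
for u,v in [(267,216),(382,224),(287,158),(362,152),(312,214),(262,261),(500,250),(320,290),(236,195),(419,177)]: print(u,v,W[v,u].round(1))
E
```

```text
267 216 [476.3 181.   43.5]
382 224 [ 451.3 -172.5   42.1]
287 158 [661.7 121.8   8.6]
362 152 [ 672.2 -111.4   54.8]
312 214 [482.3  42.5  42. ]
262 261 [338.8 195.6  44.3]
500 250 [ 368.9 -552.5   -3.5]
320 290 [244.4  17.7  -0.3]
236 195 [538.  269.4  85.5]
419 177 [ 589.7 -274.5   96.9]
```

View pics/top0a.png

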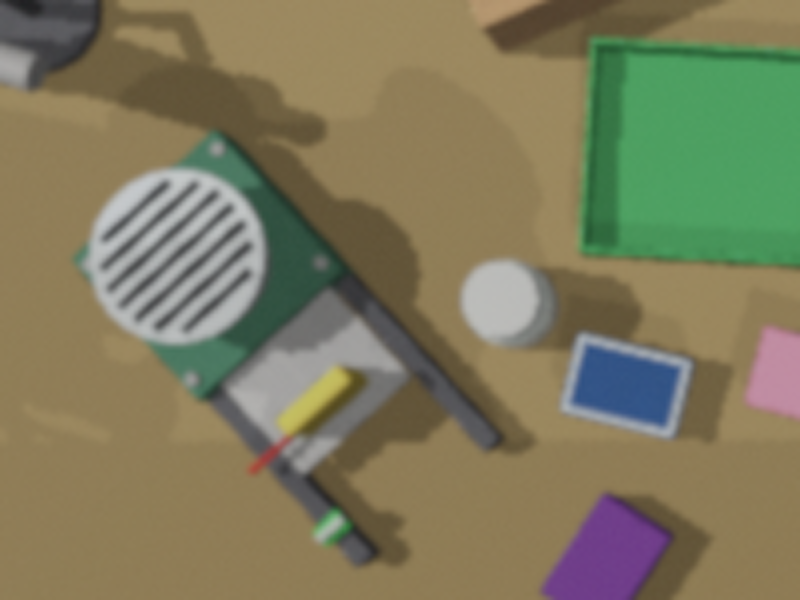

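View pics/top0b.png

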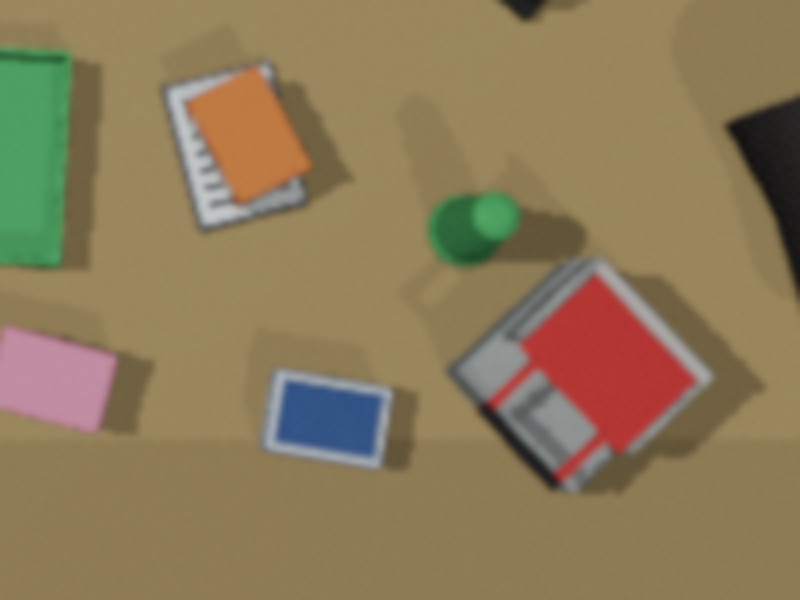

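```bash
cat >> h.py <<'E'
def rect(fn,mask,z):
    n,l,s,c=cv2.connectedComponentsWithStats(mask.astype(np.uint8)); k=1+np.argmax(s[1:,4])
    vu=np.argwhere(l==k); im,d,K,e,R=load(fn)
    r=np.c_[(vu[:,1]-K[0,2])/K[0,0],(vu[:,0]-K[1,2])/K[1,1],np.ones(len(vu))]@R.T
    P=e+r*((z-e[2])/r[:,2])[:,None]
    (c,wh,a)=cv2.minAreaRect(P[:,:2].astype(np.float32))
    if wh[0]<wh[1]: wh=wh[::-1]; a+=90
    # moment-based
    m=P[:,:2].mean(0); w,V=np.linalg.eigh(np.cov(P[:,:2].T)); am=np.degrees(np.arctan2(V[1,1],V[0,1]))
    return np.round(c,1),np.round(wh,1),round((a+90)%180-90,1),m.round(1),round((am+90)%180-90,1),len(vu)
E
python3 - <<'E'
from h import *
im,d,K,e,R=load('top0'); hsv=cv2.cvtColor(im,cv2.COLOR_RGB2HSV)
H,S,V=[hsv[...,i].astype(int) for i in range(3)]
def box(u0,v0,u1,v1):
    b=np.zeros(H.shape,bool); b[v0:v1,u0:u1]=1; return b
blue=(H>100)&(H<125)&(S>100)
print('tinA',rect('top0',blue&box(245,195,290,235),40)); print('tinB',rect('top0',blue&box(360,205,405,245),40))
print('empty',rect('top0',(H>5)&(H<16)&(S>165)&box(335,130,385,180),52))
print('tray',rect('top0',(H>50)&(H<80)&(S>80)&box(245,120,330,195),32))
print('yellow',rect('top0',(H>22)&(H<34)&(S>150)&box(175,205,205,235),96))
print('clip',rect('top0',(H>45)&(H<80)&(S>90)&box(185,240,203,262),34))
print('red',rect('top0',((H<6)|(H>172))&(S>150)&box(425,180,490,240),104))
f=lambda x,y,z,b:ray('top0',b+x/4,120+y/4,z)[:2]
c=np.array([f(*p,12,300) for p in [(165,88),(270,62),(307,200),(203,230)]]); print('stand',c.round(1),c.mean(0)); 
for i in range(4): dd=c[(i+1)%4]-c[i]; print(np.hypot(*dd),np.degrees(np.arctan2(dd[1],dd[0])))
E
```

```text
tinA (array([476.5, 184.8]), array([72.8, 44.8]), 75.9, array([476.5, 184.7]), np.float64(76.4), 348)
tinB (array([ 450.4, -172.1]), array([72.6, 44.6]), 80.5, array([ 450.4, -172.3]), np.float64(80.2), 347)
empty (array([ 668.4, -112.3]), array([80.6, 56.6]), 27.0, array([ 670.8, -112.9]), np.float64(34.6), 276)
tray (array([659.6, 124.3]), array([190.2, 170.7]), 86.6, array([659. , 123.8]), np.float64(85.2), 3260)
yellow (array([463.4, 395.4]), array([51.8,  6.3]), -44.7, array([463.5, 394.3]), np.float64(-45.9), 37)
clip (array([362.7, 403.7]), array([21.6,  4.4]), -44.8, array([363.7, 404. ]), np.float64(-47.0), 12)
red (array([ 473.5, -349.1]), array([123.1, 102.8]), -45.8, array([ 488.1, -364.8]), np.float64(36.8), 939)
stand [[ 712.1  -50.8]
 [ 732.8 -134.4]
 [ 622.3 -162.7]
 [ 598.6  -80.3]] [ 666.42442785 -107.0669123 ]
86.13385705124679 -76.0850279657372
114.04532223856302 -165.63617492275822
85.80727539317088 106.05295680936592
117.24995142282312 14.540342606911834
```

```bash
cat >> h.py <<'E'
def go(x,y,z,yaw=None):
    s=manip.read_state(); p=s['eef_pos']; R=Ro.from_euler('xyz',s['eef_rot']).as_matrix()
    cy=np.degrees(np.arctan2(R[1,0],R[0,0])); yaw=cy if yaw is None else yaw
    t=-((yaw-cy+180)%360-180)
    a=np.radians(yaw); X=np.array([np.cos(a),np.sin(a),0]);Y=np.array([np.sin(a),-np.cos(a),0])
    D=np.array([x,y,z])-p; 
    print('t %.1f pos'%s['clock'],p.round(1),'yaw %.1f'%cy,'F',s['wrist_force'].round(1),'gap %.1f'%s['finger_gap'],'j',s['joints'].round(2))
    print('TURN first %.1f deg; then tool dx %.2f dy %.2f dz %.2f cm'%(t,D@X/10,D@Y/10,-D[2]/10))
E
python3 -c "
from h import *
go(463,395,230,134)"
```

```text
t 0.1 pos [169.2 523.1 227. ] yaw 162.1 F [-0.3  0.5  0.2] gap 94.0 j [ 1.19  0.3   1.52 -0.    1.32 -0.07]
TURN first 28.1 deg; then tool dx -29.63 dy 12.23 dz -0.30 cm
```

Request:
carry_out([
  [[0, 0, 0], 7, 1],
  [[0, 0, 0], 7, 1],
  [[0, 0, 0], 7, 1],
  [[0, 0, 0], 7.1, 1],
  [[-3.3, 1.36, 0], 0, 0.5],
  [[-3.3, 1.36, 0], 0, 0.5],
  [[-3.3, 1.36, 0], 0, 0.5],
  [[-3.3, 1.36, 0], 0, 0.5],
  [[-3.3, 1.36, 0], 0, 0.5],
  [[-3.3, 1.36, 0], 0, 0.5],
  [[-3.3, 1.36, 0], 0, 0.5],
  [[-3.3, 1.36, 0], 0, 0.5],
  [[-3.2, 1.35, -0.3], 0, 0.5],
  [[0, 0, 0], 0, 0.5],
  [[0, 0, 0], 0, 0.5],
])

```text
clock: 1.4
eef_pos: [463.9, 394.2, 229.8]
eef_rot: [-3.141, -0.0, 2.336]
wrist_force: [-0.1, -0.2, -0.3]
finger_gap: 47.4
```

Run:
```python
from h import *
go(463,395,73,134)
shot('wrist','w1'); shot('top','t1'); shot('scene','s1')
```

```text
t 1.4 pos [463.9 394.2 229.8] yaw 133.8 F [-0.1 -0.2 -0.3] gap 47.4 j [ 0.64  0.43  1.34  0.    1.37 -0.12]
TURN first -0.2 deg; then tool dx 0.12 dy -0.01 dz 15.68 cm
```

View pics/w1.png

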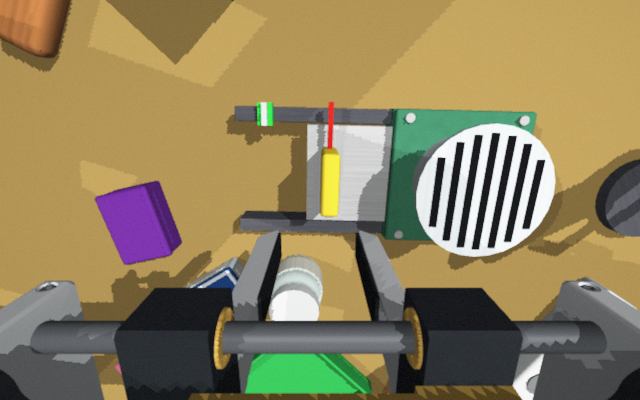

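View pics/s1.png

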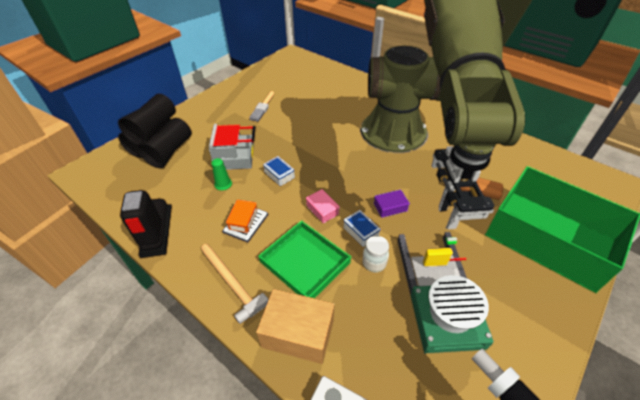

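View pics/t1.png

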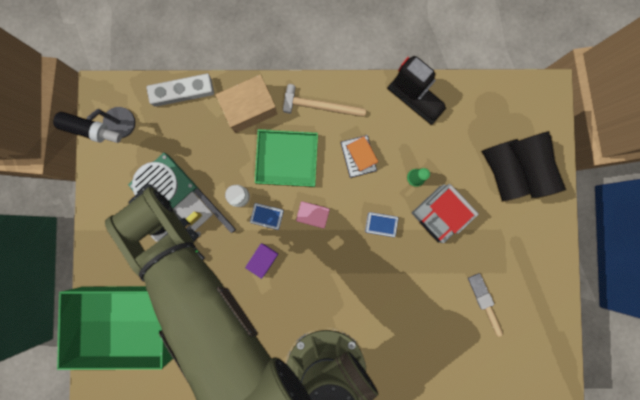

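Run:
```python
from h import *
crop('w1',220,80,180,160,4,'w1a')
W=world('w1'); 
for u,v in [(331,180),(331,155),(331,110),(331,120),(331,130),(265,113),(265,108),(300,113),(350,113),(350,170),(280,222),(330,222)]: print(u,v,W[v,u].round(1))
im,d,K,e,R=load('w1'); hsv=cv2.cvtColor(im,cv2.COLOR_RGB2HSV); H,S,V=[hsv[...,i].astype(int) for i in range(3)]
b=np.zeros(H.shape,bool); b[90:235,230:400]=1
print('yel',rect('w1',(H>22)&(H<34)&(S>150)&b,96)); 
m=((H<6)|(H>172))&(S>150)&b
print('red',rect('w1',m,W[m][:,2].mean()),W[m][:,2].mean())
```

```text
331 180 [461.9 415.2  95.9]
331 155 [445.1 432.3  94.7]
331 110 [417.6 462.5  54.5]
331 120 [424.7 455.4  53.9]
331 130 [431.9 448.1  54. ]
265 113 [369.3 411.7  45.3]
265 108 [366.1 415.7  46.4]
300 113 [395.8 437.   32.2]
350 113 [435.7 475.5  31.8]
350 170 [481.  430.8  34.4]
280 222 [465.9 325.8  32. ]
330 222 [510.3 368.1  30.9]
yel (array([462.9, 412.7]), array([66.4, 17.2]), -46.1, array([462.3, 412.8]), np.float64(-46.7), 1162)
red (array([427.8, 451.5]), array([45.9,  5.2]), -45.6, array([426.5, 452.4]), np.float64(-47.8), 212) 54.762598131816105
```

View pics/w1a.png

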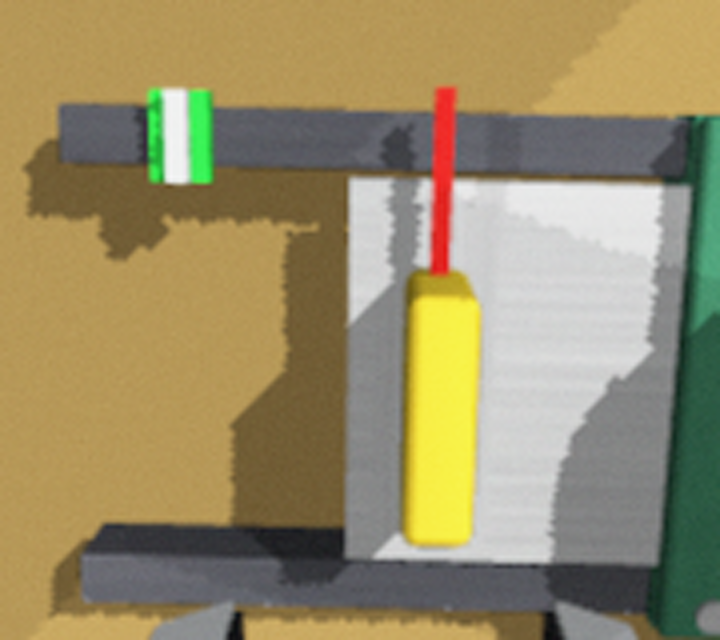

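Run:
```python
from h import *
print(ray('top0',189.5,220,96)); print(ray('top0',110+332/4,120+527/4,45))
print(ray('w1',220+442/4,80+410/4,96),ray('w1',220+177/4,80+137/4,45))
for fn,b in [('top0',(240,240,285,280)),('w1',(90,175,190,270))]:
    im,d,K,e,R=load(fn); hsv=cv2.cvtColor(im,cv2.COLOR_RGB2HSV); H,S,V=[hsv[...,i].astype(int) for i in range(3)]
    m=np.zeros(H.shape,bool); m[b[1]:b[3],b[0]:b[2]]=1
    print('purple',rect(fn,m&(H>125)&(H<155)&(S>100),40))
# grille circle centre
print(ray('top0',110+178/4,120+256/4,110), ray('w1',485,190,110))
```

```text
[463.38467574 404.32271728  96.        ]
[367.16821523 406.84702753  45.        ]
[463.28006318 413.15038862  96.        ] [369.55397623 410.18061066  45.        ]
purple (array([340.2, 197.9]), array([88.8, 59.7]), -33.6, array([340.3, 198. ]), np.float64(-34.1), 573)
purple (array([345.6, 210.4]), array([92.5, 80.4]), -33.3, array([343.8, 211.5]), np.float64(-45.3), 4715)
[568.87031605 504.69105396 110.        ] [568.79371937 509.42920404 110.        ]
```

Run:
```python
from h import *
W=world('w1')
q=lambda x,y,z: ray('w1',220+x/4,80+y/4,z)
for a,b in [((60,105),(680,120)),((60,162),(680,175))]:
    v=q(*b,32)-q(*a,32); print('rail dir',np.degrees(np.arctan2(v[1],v[0])))
zp=np.median(W[104:112,331,2]); zc=np.median(W[106:122,264:267,2]); print(zp,zc)
th=np.radians(43.9); X=np.array([np.cos(th),np.sin(th)]);Y=np.array([-X[1],X[0]])
p=q(447,120,zp)[:2]; c=q(177,137,zc)[:2]; h=q(442,410,96)[:2]; 
print('ptr',p,p@X,p@Y,'clip',c,c@X,c@Y,'handle',h,h@X,h@Y)
g=manip.read_state()['eef_pos'][:2]; print('tcp',g@X,g@Y)
```

```text
rail dir 42.59177334749143
rail dir 42.75517210898849
54.49328027068603 45.45926537471536
ptr [418.15907295 463.08898335] 622.4117325881246 43.727016067003305 clip [369.60459502 410.23939716] 550.7797498437665 39.313951754840744 handle [463.28006318 413.15038862] 620.2961993693409 -23.54327100191711
tcp 607.214803268543 -35.19333218013972
```

```bash
python3 -c "
from h import *
go(463,413,73,133.2)"
```

```text
t 1.6 pos [461.9 395.7 230.3] yaw 134.0 F [ 0.1 -0.   0.3] gap 47.0 j [ 0.65  0.43  1.34  0.    1.37 -0.12]
TURN first 0.8 deg; then tool dx 1.19 dy 1.26 dz 15.73 cm
```

Request:
carry_out([
  [[1.2, 1.26, 0], 0.8, 0.5],
  [[0, 0, 3.5], 0, 0.5],
  [[0, 0, 3.5], 0, 0.5],
  [[0, 0, 3], 0, 0.5],
  [[0, 0, 3], 0, 0.5],
  [[0, 0, 2.7], 0, 0.5],
  [[0, 0, 0], 0, 0.5],
  [[0, 0, 0], 0, 0.5],
  [[0, 0, 0], 0, 0],
  [[0, 0, 0], 0, 0],
  [[0, 0, 0], 0, 0],
  [[0, 0, 0], 0, 0],
  [[0, 0, 0], 0, 0],
  [[0, 0, 0], 0, 0],
], grip_force=40)

```text
clock: 2.72
eef_pos: [463.5, 412.5, 74.3]
eef_rot: [3.142, -0.0, 2.324]
wrist_force: [-3.4, -3.3, 5.3]
finger_gap: 17.9
```

Run:
```python
from h import *
go(463,413,73,133.2)
shot('wrist','w2')
```

```text
t 2.7 pos [463.5 412.5  74.3] yaw 133.2 F [-3.4 -3.3  5.3] gap 17.9 j [ 0.67  0.61  1.45  0.    1.08 -0.08]
TURN first -0.0 deg; then tool dx 0.07 dy -0.00 dz 0.13 cm
```

View pics/w2.png

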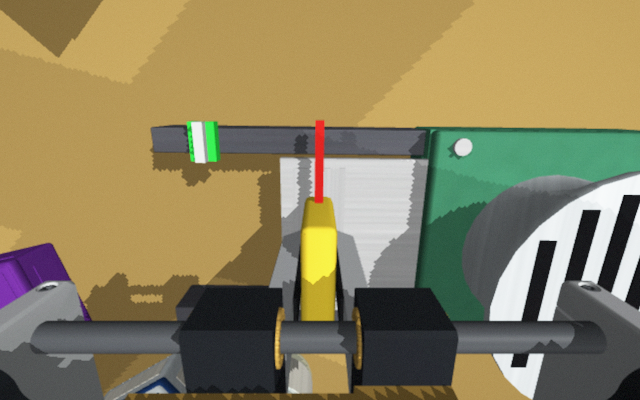

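Request:
carry_out([
  [[0, -0.8, 0], 0, 0],
  [[0, -0.8, 0], 0, 0],
  [[0, -0.8, 0], 0, 0],
  [[0, -0.8, 0], 0, 0],
  [[0, -0.8, 0], 0, 0],
  [[0, -0.8, 0], 0, 0],
  [[0, -0.8, 0], 0, 0],
  [[0, -0.8, 0], 0, 0],
  [[0, -0.4, 0], 0, 0],
  [[0, 0, 0], 0, 0],
  [[0, 0, 0], 0, 0],
  [[0, 0, 0], 0, 0],
])

```text
clock: 3.77
eef_pos: [413.7, 366.7, 74.3]
eef_rot: [3.141, -0.001, 2.324]
wrist_force: [-3.8, 3.0, 3.2]
finger_gap: 18.2
```

Run:
```python
from h import *
go(463,413,73,133.2)
shot('wrist','w3'); crop('w3',240,100,160,130,5,'w3a')
```

```text
t 3.8 pos [413.7 366.7  74.3] yaw 133.2 F [-3.8  3.   3.2] gap 18.2 j [ 0.66  0.48  1.66  0.    1.   -0.1 ]
TURN first -0.0 deg; then tool dx -0.00 dy 6.76 dz 0.13 cm
```

View pics/w3a.png

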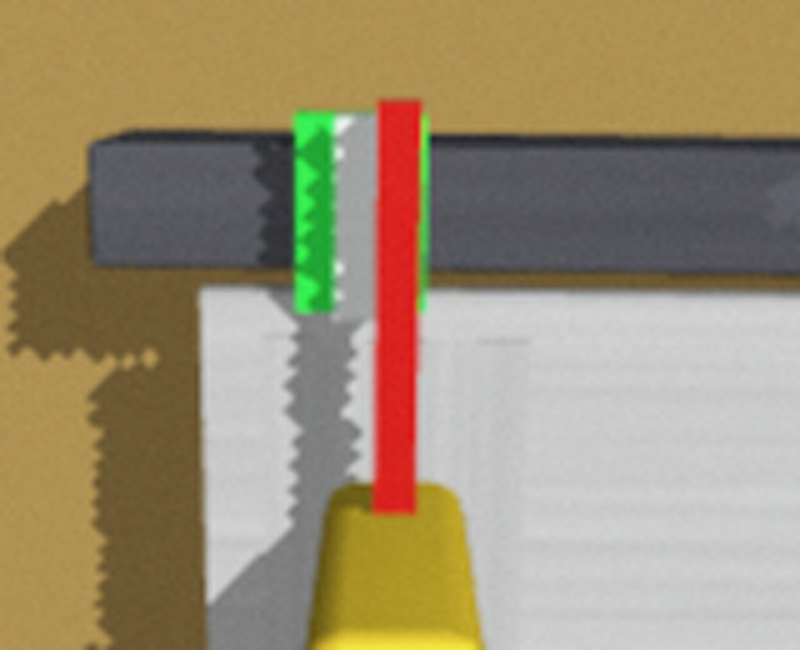

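Request:
carry_out([
  [[0, -0.44, 0], 0, 0],
  [[0, 0, 0], 0, 0],
  [[0, 0, 0], 0, 0],
  [[0, 0, 0], 0, 0],
  [[0, 0, 0], 0, 0],
])

```text
clock: 4.23
eef_pos: [411.2, 364.1, 74.2]
eef_rot: [3.138, -0.001, 2.324]
wrist_force: [1.9, 9.1, 0.6]
finger_gap: 17.9
```

Run:
```python
from h import *
go(463,413,73,133.2)
shot('wrist','w4'); crop('w4',240,100,160,130,5,'w4a')
```

```text
t 4.2 pos [411.2 364.1  74.2] yaw 133.2 F [1.9 9.1 0.6] gap 17.9 j [ 0.66  0.47  1.67  0.    1.   -0.1 ]
TURN first -0.0 deg; then tool dx 0.02 dy 7.12 dz 0.12 cm
```

View pics/w4a.png

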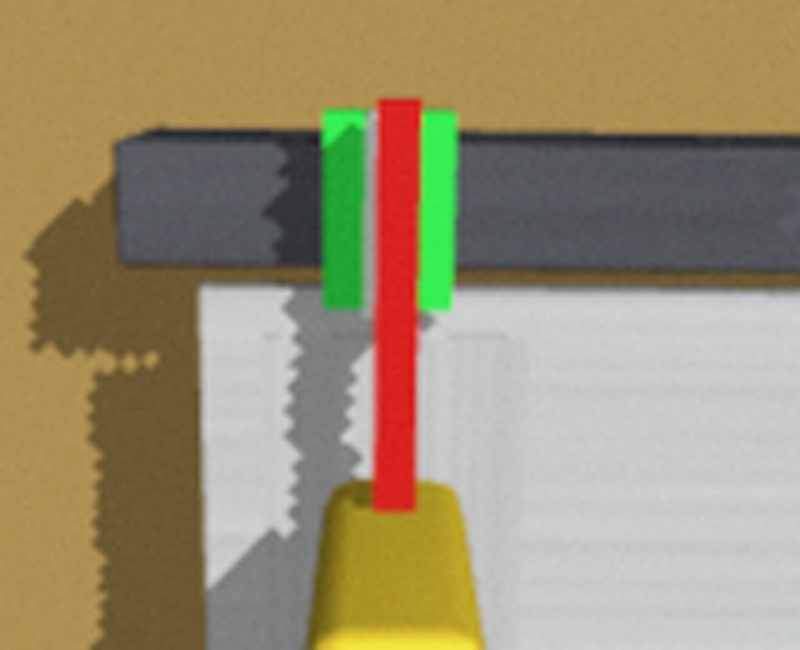

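Request:
carry_out([
  [[0, -0.1, 0], 0, 0],
  [[0, 0, 0], 0, 0],
  [[0, 0, 0], 0, 0.35],
  [[0, 0, 0], 0, 0.45],
  [[0, 0, 0], 0, 0.5],
  [[0, 0, 0], 0, 0.5],
  [[0, 0, -2], 0, 0.5],
  [[0, 0, -3.5], 0, 0.5],
  [[0, 0, -3.5], 0, 0.5],
  [[0, 0, -3.5], 0, 0.5],
  [[0, 0, -3.3], 0, 0.5],
  [[0, 0, 0], 0, 0.5],
])

```text
clock: 5.28
eef_pos: [411.4, 363.4, 238.1]
eef_rot: [3.132, 0.001, 2.324]
wrist_force: [-0.5, 0.4, 1.5]
finger_gap: 46.8
```

Run:
```python
from h import *
go(668,-112,230,29)
shot('wrist','w5'); crop('w5',240,80,160,130,5,'w5a')
```

```text
t 5.3 pos [411.4 363.4 238.1] yaw 133.2 F [-0.5  0.4  1.5] gap 46.8 j [ 0.66  0.28  1.52 -0.    1.33 -0.1 ]
TURN first 104.2 deg; then tool dx -0.61 dy 54.02 dz 0.81 cm
```

View pics/w5a.png

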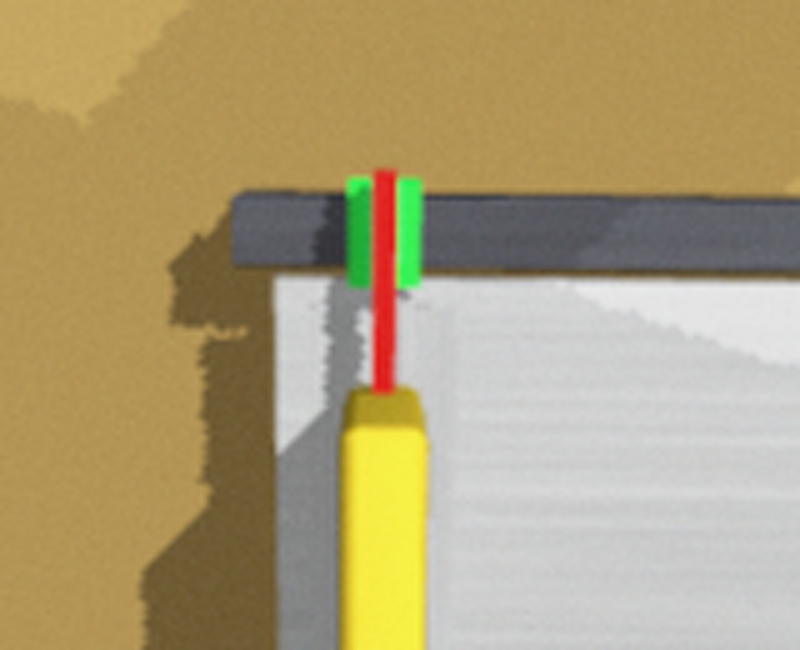

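Request:
carry_out([
  [[0, 0, 0], 7, 1],
  [[0, 0, 0], 7, 1],
  [[0, 0, 0], 7, 1],
  [[0, 0, 0], 7, 1],
  [[0, 0, 0], 7, 1],
  [[0, 0, 0], 7, 1],
  [[0, 0, 0], 7, 1],
  [[0, 0, 0], 7, 1],
  [[0, 0, 0], 7, 1],
  [[0, 0, 0], 7, 1],
  [[0, 0, 0], 7, 1],
  [[0, 0, 0], 7, 1],
  [[0, 0, 0], 7, 1],
  [[0, 0, 0], 7, 1],
  [[0, 0, 0], 6.2, 1],
  [[0, 0, 0], 0, 1],
])

```text
clock: 6.67
eef_pos: [409.7, 362.0, 230.0]
eef_rot: [3.141, 0.002, 0.501]
wrist_force: [0.7, 0.1, -0.7]
finger_gap: 93.7
```

Request:
carry_out([
  [[0, 3.4, 0.05], 0, 1],
  [[0, 3.4, 0.05], 0, 1],
  [[0, 3.4, 0.05], 0, 1],
  [[0, 3.4, 0.05], 0, 1],
  [[0, 3.4, 0.05], 0, 1],
  [[0, 3.4, 0.05], 0, 1],
  [[0, 3.4, 0.05], 0, 1],
  [[0, 3.4, 0.05], 0, 1],
  [[0, 3.4, 0.05], 0, 1],
  [[0, 3.4, 0.05], 0, 1],
  [[0, 3.4, 0.05], 0, 1],
  [[0, 3.4, 0.05], 0, 1],
  [[0, 3.4, 0.05], 0, 1],
  [[0, 3.4, 0.05], 0, 1],
  [[0, 3.4, 0.05], 0, 1],
  [[-0.6, 3, 0.05], 0, 1],
  [[0, 0, 0], 0, 1],
  [[0, 0, 0], 0, 1],
])

```text
clock: 8.17
eef_pos: [666.1, -114.3, 221.6]
eef_rot: [-3.14, 0.002, 0.507]
wrist_force: [-0.5, 0.2, 0.0]
finger_gap: 94.1
```

Run:
```python
from h import *
go(668,-112,230,29)
shot('wrist','w6')
```

```text
t 8.2 pos [ 666.1 -114.3  221.6] yaw 29.0 F [-0.5  0.2  0. ] gap 94.1 j [-0.22  0.6   1.11 -0.    1.43  0.84]
TURN first 0.0 deg; then tool dx 0.27 dy -0.11 dz -0.84 cm
```

View pics/w6.png

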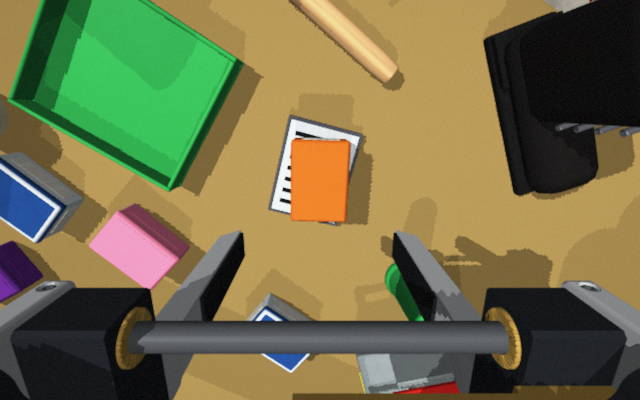

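```bash
cat >> h.py <<'E'
def masks(fn):
    im=load(fn)[0]; hsv=cv2.cvtColor(im,cv2.COLOR_RGB2HSV); return [hsv[...,i].astype(int) for i in range(3)]
def B(u0,v0,u1,v1):
    b=np.zeros((400,640),bool); b[v0:v1,u0:u1]=1; return b
E
python3 - <<'E'
from h import *
H,S,V=masks('w6'); b=B(270,120,360,230); W=world('w6')
m=(H>8)&(H<17)&(S>200)&(V>215)&b
print(rect('w6',m,52), np.median(W[m][:,2]))
crop('w6',255,105,120,130,5,'w6a')
E
```

```text
(array([ 671.6, -111.1]), array([88.5, 59.8]), 27.4, array([ 673. , -110.6]), np.float64(27.2), 4352) 52.03159891466754
```

View pics/w6a.png

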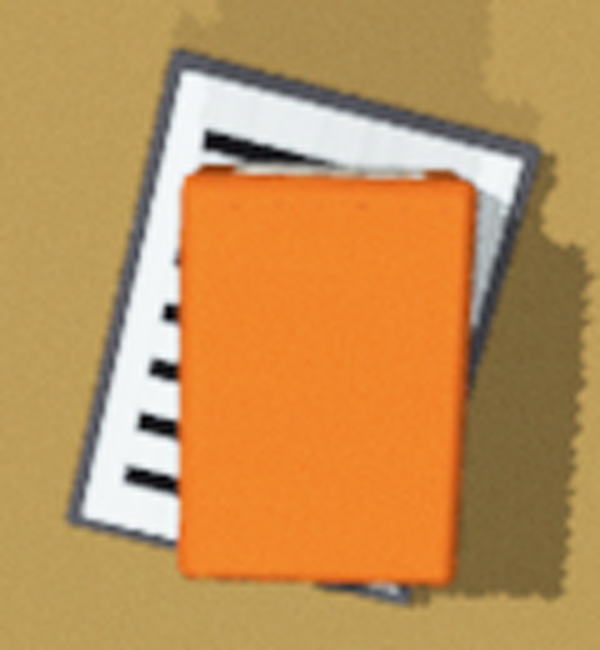

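```bash
python3 -c "
from h import *
go(672,-111,39,27.4)"
```

```text
t 8.2 pos [ 666.  -113.   222.1] yaw 29.1 F [-0.1  0.9 -0. ] gap 94.5 j [-0.22  0.59  1.11  0.    1.43  0.84]
TURN first 1.7 deg; then tool dx 0.62 dy 0.10 dz 18.31 cm
```

Grip gently (light tin), 15 N, and lift.

Request:
carry_out([
  [[0.6, 0.1, 0], 1.7, 1],
  [[0, 0, 3.5], 0, 1],
  [[0, 0, 3.5], 0, 1],
  [[0, 0, 3.5], 0, 1],
  [[0, 0, 3.5], 0, 1],
  [[0, 0, 2.5], 0, 1],
  [[0, 0, 1.8], 0, 1],
  [[0, 0, 0], 0, 1],
  [[0, 0, 0], 0, 0],
  [[0, 0, 0], 0, 0],
  [[0, 0, 0], 0, 0],
  [[0, 0, 0], 0, 0],
  [[0, 0, 0], 0, 0],
  [[0, 0, 0], 0, 0],
  [[0, 0, -2], 0, 0],
  [[0, 0, -3], 0, 0],
  [[0, 0, -3], 0, 0],
  [[0, 0, -2], 0, 0],
  [[0, 0, 0], 0, 0],
], grip_force=20)

```text
clock: 9.8
eef_pos: [673.7, -111.3, 145.8]
eef_rot: [3.137, -0.006, 0.476]
wrist_force: [-0.0, 0.2, -0.5]
finger_gap: 62.0
```

```bash
python3 -c "
from h import *
shot('wrist','w7')
go(659.5,124,140,87)"
```

```text
t 9.8 pos [ 672.8 -111.1  142.6] yaw 27.3 F [ 0.3 -0.7 -1.4] gap 61.8 j [-0.22  0.66  1.19  0.    1.28  0.88]
TURN first -59.7 deg; then tool dx 23.41 dy -2.56 dz 0.26 cm
```

View pics/w7.png

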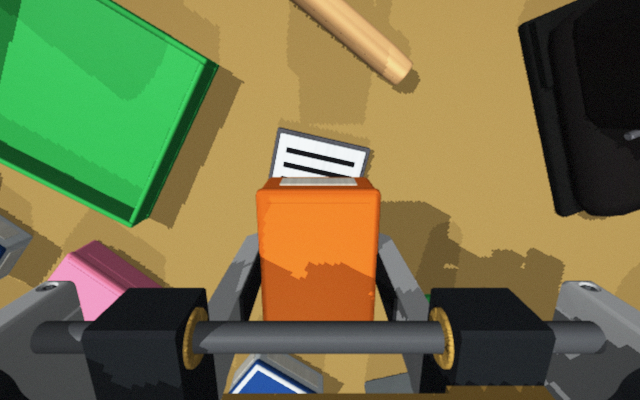

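```bash
python3 -c "
from h import *
go(659.5,124,35)"
```

```text
t 9.8 pos [ 672.8 -111.1  142.6] yaw 27.3 F [ 0.3 -0.7 -1.4] gap 61.8 j [-0.22  0.66  1.19  0.    1.28  0.88]
TURN first -0.0 deg; then tool dx 9.59 dy -21.51 dz 10.76 cm
```

Request:
carry_out([
  [[1.2, -2.7, 0], 0, 0],
  [[1.2, -2.7, 0], 0, 0],
  [[1.2, -2.7, 0], 0, 0],
  [[1.2, -2.7, 0], 0, 0],
  [[1.2, -2.7, 0], 0, 0],
  [[1.2, -2.7, 0], 0, 0],
  [[1.2, -2.7, 0], 0, 0],
  [[1.2, -2.6, 0], 0, 0],
  [[0, 0, 0], 0, 0],
  [[0, 0, 3], 0, 0],
  [[0, 0, 3], 0, 0],
  [[0, 0, 2.5], 0, 0],
  [[0, 0, 1.5], 0, 0],
  [[0, 0, 0.5], 0, 0],
  [[0, 0, 0], 0, 0],
  [[0, 0, 0], 0, 0],
])

```text
clock: 11.18
eef_pos: [658.8, 123.8, 35.1]
eef_rot: [-3.141, 0.0, 0.476]
wrist_force: [0.6, 0.1, -0.6]
finger_gap: 62.1
```

```bash
python3 -c "
from h import *
go(659.5,124,35)"
```

```text
t 11.2 pos [658.8 123.8  35.1] yaw 27.3 F [ 0.6  0.1 -0.6] gap 62.1 j [ 0.13  0.76  1.29 -0.    1.09  1.23]
TURN first -0.0 deg; then tool dx 0.07 dy 0.02 dz 0.01 cm
```

Request:
carry_out([
  [[0, 0, 0.2], 0, 0],
  [[0, 0, 0], 0, 0],
  [[0, 0, 0], 0, 0.85],
  [[0, 0, 0], 0, 0.85],
  [[0, 0, 0], 0, 0.85],
  [[0, 0, 0], 0, 0.85],
  [[0, 0, -3], 0, 0.85],
  [[0, 0, -3.5], 0, 0.85],
  [[0, 0, -3.5], 0, 1],
  [[0, 0, -3.5], 0, 1],
  [[0, 0, -3.5], 0, 1],
  [[0, 0, -1], 0, 1],
  [[0, 0, 0], 0, 1],
])

```text
clock: 12.27
eef_pos: [659.8, 124.4, 217.1]
eef_rot: [3.14, -0.006, 0.476]
wrist_force: [-0.4, -1.1, 0.6]
finger_gap: 94.1
```

```bash
python3 -c "
from h import *
shot('wrist','w8')
go(476.5,184.8,215,76)"
```

```text
t 12.3 pos [659.1 124.2 214.1] yaw 27.3 F [-0.5 -0.1 -1. ] gap 93.9 j [ 0.13  0.58  1.15 -0.    1.41  1.23]
TURN first -48.7 deg; then tool dx 1.46 dy -19.18 dz -0.09 cm
```

View pics/w8.png

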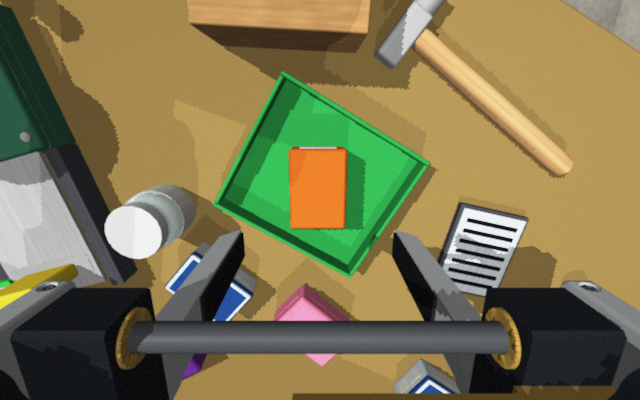

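The empty tin sits in the tray. Stand is now bare at about (485,248). I go to tin A next, with a view of it first.

Request:
carry_out([
  [[0, 0, 0], -7, 1],
  [[0, 0, 0], -7, 1],
  [[0, 0, 0], -7, 1],
  [[0, 0, 0], -7, 1],
  [[0, 0, 0], -7, 1],
  [[0, 0, 0], -7, 1],
  [[0, 0, 0], -6.7, 1],
  [[0.2, -3.2, 0], 0, 1],
  [[0.2, -3.2, 0], 0, 1],
  [[0.3, -3.2, 0], 0, 1],
  [[0.3, -3.2, 0], 0, 1],
  [[0.2, -3.2, 0], 0, 1],
  [[0.3, -3.2, 0], 0, 1],
  [[0, 0, 0], 0, 1],
  [[0, 0, 0], 0, 1],
])

```text
clock: 13.57
eef_pos: [475.0, 185.5, 212.1]
eef_rot: [-3.14, 0.001, 1.327]
wrist_force: [-0.2, -0.2, 0.3]
finger_gap: 93.9
```

Run:
```python
from h import *
shot('wrist','w9'); shot('top','t9'); 
go(476.5,184.8,30,76)
crop('t9',330,110,70,80,8,'t9a')
```

```text
t 13.7 pos [476.5 185.  212.3] yaw 76.0 F [-0.1  1.3  1.3] gap 94.0 j [ 0.3   0.23  1.65 -0.    1.27  0.54]
TURN first -0.0 deg; then tool dx -0.02 dy 0.01 dz 18.23 cm
```

View pics/w9.png

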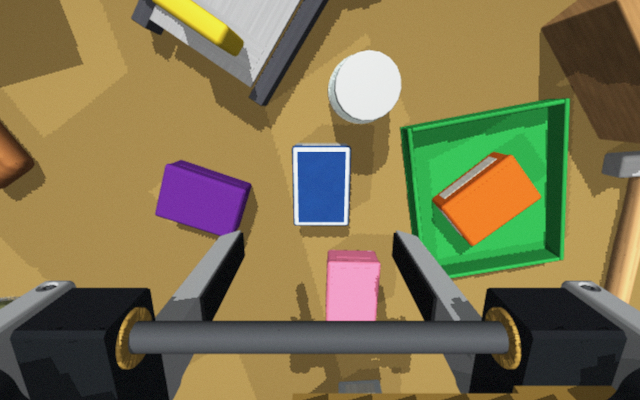

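View pics/t9a.png

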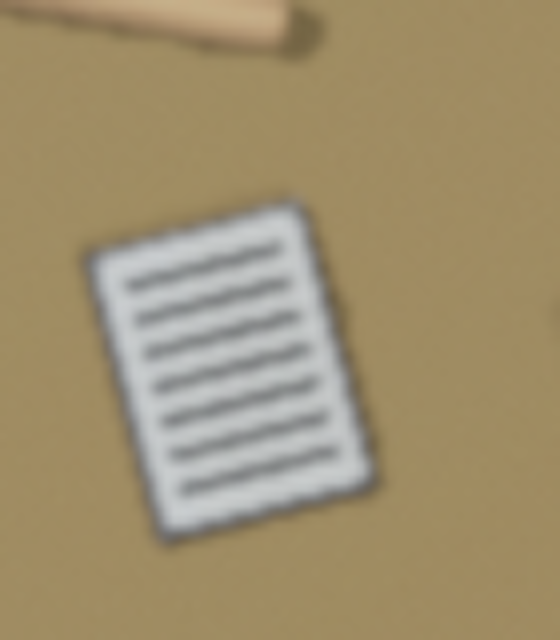

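Run:
```python
from h import *
H,S,V=masks('w9'); W=world('w9'); m=(H>100)&(H<125)&(S>100)&B(280,135,360,235)
print('A wrist',rect('w9',m,40),np.median(W[m][:,2]))
H,S,V=masks('t9'); m=(S<60)&(V>110)&B(335,130,385,182)
print('stand top white',rect('t9',m,12))
c=np.array([ray('t9',330+x/8-.44,110+y/8-.44,12)[:2] for x,y in [(88,255),(300,195),(378,487),(165,543)]]); print(c.mean(0)); 
v=c[0]+c[1]-c[2]-c[3]; print(np.degrees(np.arctan2(v[1],v[0])))
H,S,V=masks('w8'); 
crop('w8',430,190,120,120,6,'w8a')
```

```text
A wrist (array([477.9, 184.2]), array([78.3, 51.1]), 76.0, array([478.3, 185.5]), np.float64(75.9), 3252) 40.119647226228125
stand top white (array([ 668.1, -104.7]), array([120.8,  91.3]), 14.5, array([ 667.9, -104.7]), np.float64(14.0), 1083)
[ 667.84418222 -105.77986668]
14.420464816017418
```

View pics/w8a.png

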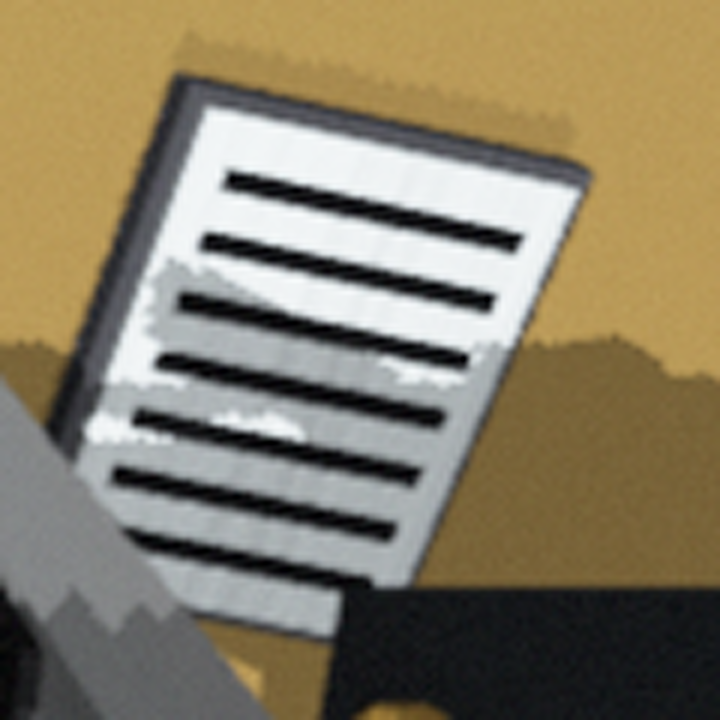

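Run:
```python
from h import *
q=lambda x,y:ray('w8',430+x/6-.42,190+y/6-.42,12)[:2]
print('centre w8',q(300,390)); a=q(373,211);b=q(228,479); 
v=q(371,211)-q(262,503); print('long dir',np.degrees(np.arctan2(v[1],v[0])))
v=q(445,420)-q(155,360); print('slot dir',np.degrees(np.arctan2(v[1],v[0])), np.hypot(*v))
go(477.8,184.4,30,76)
```

```text
centre w8 [ 669.80682285 -105.49089986]
long dir 16.263593633443886
slot dir -75.0600639507919 66.04784111808729
t 13.7 pos [476.5 185.  212.3] yaw 76.0 F [-0.1  1.3  1.3] gap 94.0 j [ 0.3   0.23  1.65 -0.    1.27  0.54]
TURN first -0.0 deg; then tool dx -0.03 dy 0.14 dz 18.23 cm
```

Request:
carry_out([
  [[0, 0.1, 3.5], 0, 1],
  [[0, 0, 3.5], 0, 1],
  [[0, 0, 3.5], 0, 1],
  [[0, 0, 3.5], 0, 1],
  [[0, 0, 2.5], 0, 1],
  [[0, 0, 1.7], 0, 1],
  [[0, 0, 0], 0, 1],
  [[0, 0, 0], 0, 1],
  [[0, 0, 0], 0, 0],
  [[0, 0, 0], 0, 0],
  [[0, 0, 0], 0, 0],
  [[0, 0, 0], 0, 0],
  [[0, 0, 0], 0, 0],
  [[0, 0, 0], 0, 0],
  [[0, 0, -2], 0, 0],
  [[0, 0, -3], 0, 0],
  [[0, 0, -3], 0, 0],
  [[0, 0, -3], 0, 0],
  [[0, 0, -2], 0, 0],
  [[0, 0, 0], 0, 0],
], grip_force=40)

```text
clock: 15.33
eef_pos: [478.5, 185.5, 165.3]
eef_rot: [3.136, -0.003, 1.326]
wrist_force: [-0.1, 0.2, -2.1]
finger_gap: 61.7
```

```bash
python3 -c "
from h import *
shot('wrist','w10')
go(669,-105.5,150,14.7)"
```

```text
t 15.4 pos [477.7 185.2 162.6] yaw 76.0 F [-0.1 -0.4 -4.4] gap 61.5 j [ 0.3   0.28  1.71 -0.    1.15  0.54]
TURN first 61.3 deg; then tool dx 11.13 dy 32.97 dz 1.26 cm
```

View pics/w10.png

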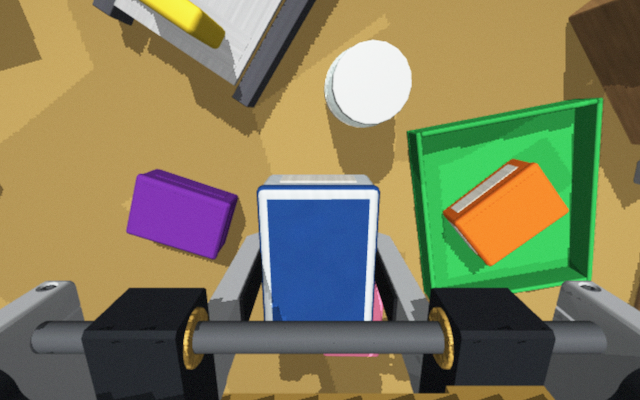

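Request:
carry_out([
  [[0, 0, 0], 7, 0],
  [[0, 0, 0], 7, 0],
  [[0, 0, 0], 7, 0],
  [[0, 0, 0], 7, 0],
  [[0, 0, 0], 7, 0],
  [[0, 0, 0], 7, 0],
  [[0, 0, 0], 7, 0],
  [[0, 0, 0], 7, 0],
  [[0, 0, 0], 5.3, 0],
  [[1.1, 3.3, 0], 0, 0],
  [[1.1, 3.3, 0], 0, 0],
  [[1.1, 3.3, 0], 0, 0],
  [[1.1, 3.3, 0], 0, 0],
  [[1.1, 3.3, 0], 0, 0],
  [[1.1, 3.3, 0], 0, 0],
  [[1.1, 3.3, 0], 0, 0],
  [[1.1, 3.3, 0], 0, 0],
  [[1.1, 3.3, 0], 0, 0],
  [[1.2, 3.3, 0], 0, 0],
])

```text
clock: 16.97
eef_pos: [668.1, -107.6, 158.4]
eef_rot: [-3.14, 0.003, 0.256]
wrist_force: [0.4, 0.0, -3.0]
finger_gap: 62.0
```

Request:
carry_out([
  [[0, 0, 0], 0, 0],
  [[0, 0, 0], 0, 0],
])

```text
clock: 17.13
eef_pos: [667.7, -107.4, 157.8]
eef_rot: [-3.14, 0.004, 0.254]
wrist_force: [-0.8, -0.0, -3.8]
finger_gap: 61.7
```

```bash
python3 -c "
from h import *
shot('wrist','w11')
go(669,-105.5,43,14.7)"
```

```text
t 17.2 pos [ 667.4 -106.2  158.5] yaw 14.6 F [ 0.5  0.4 -3.8] gap 61.4 j [-0.21  0.64  1.19  0.    1.32  1.1 ]
TURN first -0.1 deg; then tool dx 0.17 dy -0.03 dz 11.55 cm
```

View pics/w11.png

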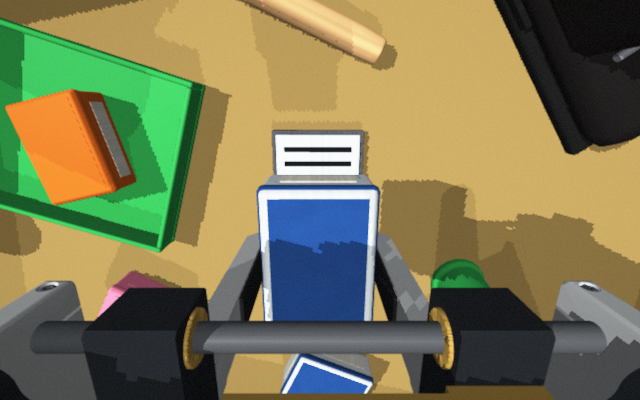

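Request:
carry_out([
  [[0.15, 0, 3], 0, 0],
  [[0, 0, 3], 0, 0],
  [[0, 0, 2.5], 0, 0],
  [[0, 0, 1.5], 0, 0],
  [[0, 0, 1], 0, 0],
  [[0, 0, 0.4], 0, 0],
  [[0, 0, 0], 0, 0],
  [[0, 0, 0], 0, 0],
  [[0, 0, 0], 0, 0],
])

```text
clock: 17.93
eef_pos: [670.2, -105.6, 48.8]
eef_rot: [3.141, -0.002, 0.256]
wrist_force: [-0.6, -0.4, -3.0]
finger_gap: 61.7
```

```bash
python3 -c "
from h import *
go(669,-105.5,42,14.7)"
```

```text
t 17.9 pos [ 670.2 -105.6   48.8] yaw 14.7 F [-0.6 -0.4 -3. ] gap 61.7 j [-0.21  0.76  1.26 -0.    1.12  1.1 ]
TURN first -0.0 deg; then tool dx -0.11 dy -0.04 dz 0.68 cm
```

Request:
carry_out([
  [[-0.1, 0, 0.3], 0, 0],
  [[0, 0, 0.2], 0, 0],
  [[0, 0, 0], 0, 0],
  [[0, 0, 0], 0, 0],
])

```text
clock: 18.27
eef_pos: [669.0, -106.1, 43.9]
eef_rot: [3.141, -0.001, 0.256]
wrist_force: [-4.4, 1.3, 7.3]
finger_gap: 61.9
```

```bash
python3 -c "
from h import *
go(669,-105.5,42,14.7)"
```

```text
t 18.3 pos [ 669.  -106.1   43.9] yaw 14.7 F [-4.4  1.3  7.3] gap 61.9 j [-0.21  0.76  1.27 -0.    1.11  1.1 ]
TURN first -0.0 deg; then tool dx 0.01 dy -0.05 dz 0.19 cm
```

Contact felt. Release, rise, look.

Request:
carry_out([
  [[0, 0, 0], 0, 0.8],
  [[0, 0, 0], 0, 0.9],
  [[0, 0, 0], 0, 1],
  [[0, 0, 0], 0, 1],
  [[0, 0, 0], 0, 1],
  [[0, 0, -2], 0, 1],
  [[0, 0, -3.5], 0, 1],
  [[0, 0, -3.5], 0, 1],
  [[0, 0, -3.5], 0, 1],
  [[0, 0, -3.5], 0, 1],
  [[0, 0, -1], 0, 1],
  [[0, 0, 0], 0, 1],
  [[0, 0, 0], 0, 1],
])

```text
clock: 19.35
eef_pos: [668.5, -105.9, 211.6]
eef_rot: [-3.141, 0.0, 0.256]
wrist_force: [-0.2, 0.4, -0.5]
finger_gap: 94.1
```

Run:
```python
from h import *
shot('wrist','w12')
crop('w12',250,90,140,150,5,'w12a')
H,S,V=masks('w12'); W=world('w12'); m=(H>100)&(H<125)&(S>100)&B(270,100,370,240)
print('A placed',rect('w12',m,52),np.median(W[m][:,2]))
go(450.4,-172.2,215,80.3)
```

```text
A placed (array([ 668. , -105.9]), array([78.8, 51.2]), 14.8, array([ 669.2, -105.6]), np.float64(14.7), 3512) 52.08909245641178
t 19.4 pos [ 668.2 -105.8  210.3] yaw 14.7 F [ 0.2 -0.5 -0.6] gap 93.7 j [-0.21  0.6   1.13 -0.    1.41  1.1 ]
TURN first -65.6 deg; then tool dx -10.21 dy -20.35 dz -0.47 cm
```

View pics/w12a.png

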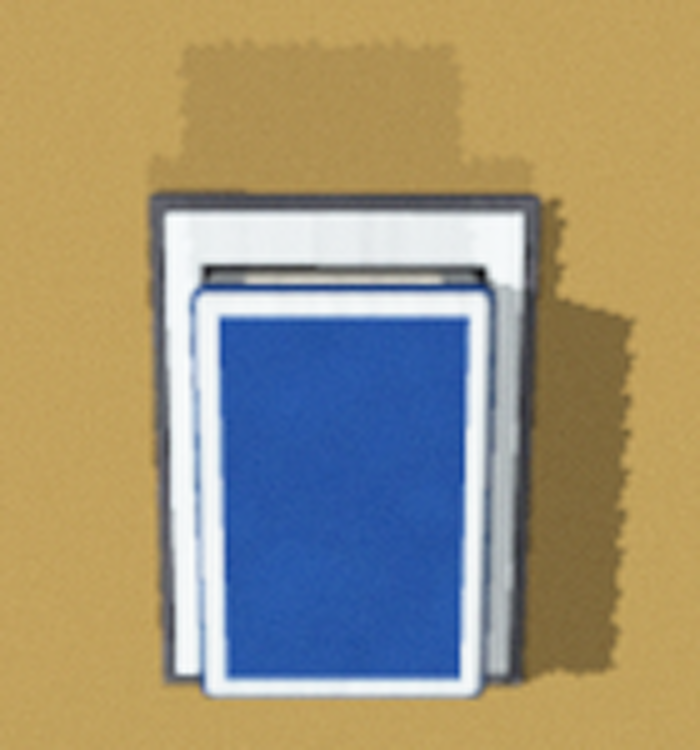

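Run:
```python
from h import *
q=lambda x,y,z:ray('w12',250+x/5-.4,90+y/5-.4,z)[:2]
for n,z,cs in [('stand',12,[(152,198),(538,198),(520,683),(165,683)]),('tin',52,[(195,288),(493,288),(480,693),(205,693)])]:
    c=np.array([q(x,y,z) for x,y in cs]); v=c[0]+c[1]-c[2]-c[3]
    print(n,c.mean(0),np.hypot(*(c[0]-c[1])),np.hypot(*(c[1]-c[2])),np.degrees(np.arctan2(v[1],v[0])))
```

```text
stand [ 670.17297033 -105.46656789] 87.23021899920568 117.1825539042429 14.495171938843544
tin [ 669.05879948 -105.62653565] 60.75888825030573 88.45946041403604 14.573329190899493
```

Request:
carry_out([
  [[0, 0, 0], -7, 1],
  [[0, 0, 0], -7, 1],
  [[0, 0, 0], -7, 1],
  [[0, 0, 0], -7, 1],
  [[0, 0, 0], -7, 1],
  [[0, 0, 0], -7, 1],
  [[0, 0, 0], -7, 1],
  [[0, 0, 0], -7, 1],
  [[0, 0, 0], -7, 1],
  [[0, 0, 0], -2.6, 1],
  [[-1.5, -2.9, 0], 0, 1],
  [[-1.5, -2.9, 0], 0, 1],
  [[-1.5, -2.9, 0], 0, 1],
  [[-1.5, -2.9, 0], 0, 1],
  [[-1.5, -2.9, 0], 0, 1],
  [[-1.4, -2.9, 0], 0, 1],
  [[-1.3, -2.9, 0], 0, 1],
  [[0, 0, 0], 0, 1],
  [[0, 0, 0], 0, 1],
])

```text
clock: 20.98
eef_pos: [450.3, -172.3, 211.3]
eef_rot: [-3.14, -0.001, 1.4]
wrist_force: [0.9, 0.6, -0.6]
finger_gap: 94.3
```

Run:
```python
from h import *
shot('wrist','w13')
H,S,V=masks('w13'); W=world('w13'); m=(H>100)&(H<125)&(S>100)&B(270,100,370,240)
r=rect('w13',m,40)
print('B',r,np.median(W[m][:,2]))
go(r[0][0],r[0][1],30,r[2])
```

```text
B (array([ 451.8, -172.2]), array([79.1, 51.1]), 80.4, array([ 452. , -171.1]), np.float64(80.5), 3312) 40.12080319352549
t 21.0 pos [ 451.2 -172.2  211.4] yaw 80.2 F [ 0.1 -0.5 -0.1] gap 94.4 j [-0.44  0.17  1.72  0.    1.25 -0.27]
TURN first -0.2 deg; then tool dx 0.01 dy 0.06 dz 18.14 cm
```

View pics/w13.png

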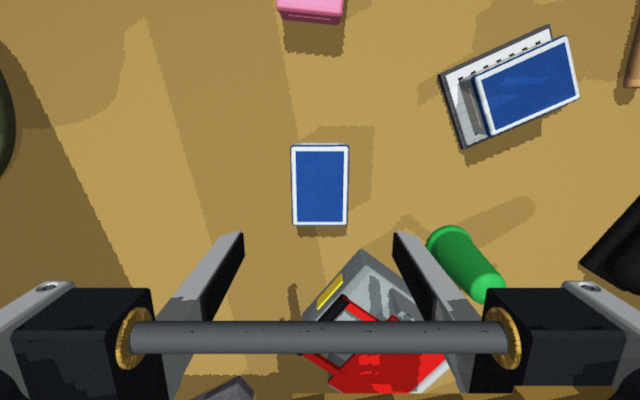

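Request:
carry_out([
  [[0, 0.05, 3.5], -0.2, 1],
  [[0, 0, 3.5], 0, 1],
  [[0, 0, 3.5], 0, 1],
  [[0, 0, 3.5], 0, 1],
  [[0, 0, 2.5], 0, 1],
  [[0, 0, 1.6], 0, 1],
  [[0, 0, 0], 0, 1],
  [[0, 0, 0], 0, 1],
  [[0, 0, 0], 0, 0],
  [[0, 0, 0], 0, 0],
  [[0, 0, 0], 0, 0],
  [[0, 0, 0], 0, 0],
  [[0, 0, 0], 0, 0],
  [[0, 0, 0], 0, 0],
  [[0, 0, -2], 0, 0],
  [[0, 0, -3], 0, 0],
  [[0, 0, -3], 0, 0],
  [[0, 0, -3], 0, 0],
  [[0, 0, -3], 0, 0],
  [[0, 0, -2], 0, 0],
], grip_force=40)

```text
clock: 22.7
eef_pos: [452.0, -172.4, 194.0]
eef_rot: [3.14, 0.001, 1.405]
wrist_force: [-0.3, -0.6, -3.9]
finger_gap: 61.7
```

```bash
python3 -c "
from h import *
shot('wrist','w14')
go(669.6,-105.5,190,14.6)"
```

```text
t 22.8 pos [ 453.1 -172.9  196.9] yaw 80.5 F [ 1.4 -1.6  1.5] gap 61.7 j [-0.44  0.18  1.74 -0.    1.21 -0.27]
TURN first 65.9 deg; then tool dx 22.65 dy -1.06 dz 0.69 cm
```

View pics/w14.png

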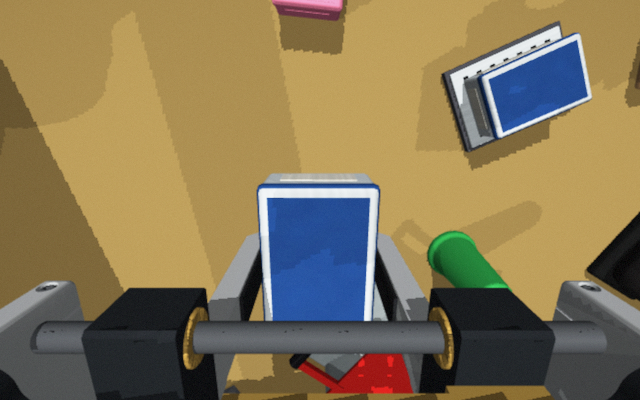

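Request:
carry_out([
  [[0, 0, 0], 7, 0],
  [[0, 0, 0], 7, 0],
  [[0, 0, 0], 7, 0],
  [[0, 0, 0], 7, 0],
  [[0, 0, 0], 7, 0],
  [[0, 0, 0], 7, 0],
  [[0, 0, 0], 7, 0],
  [[0, 0, 0], 7, 0],
  [[0, 0, 0], 7, 0],
  [[0, 0, 0], 2.8, 0],
  [[3.2, -0.15, 0], 0, 0],
  [[3.2, -0.15, 0], 0, 0],
  [[3.2, -0.15, 0], 0, 0],
  [[3.2, -0.15, 0], 0, 0],
  [[3.2, -0.15, 0], 0, 0],
  [[3.2, -0.15, 0], 0, 0],
  [[3.2, -0.15, 0], 0, 0],
  [[0.2, 0, 0], 0, 0],
  [[0, 0, 0], 0, 0],
  [[0, 0, 0], 0, 0],
])

```text
clock: 24.42
eef_pos: [667.2, -104.9, 189.8]
eef_rot: [-3.141, 0.002, 0.256]
wrist_force: [-0.1, -0.5, -3.9]
finger_gap: 62.0
```

```bash
python3 -c "
from h import *
shot('wrist','w15')
go(669.3,-105.6,82,14.6)"
```

```text
t 24.5 pos [ 667.  -105.2  190.5] yaw 14.7 F [ 0.4  0.2 -3. ] gap 61.4 j [-0.21  0.61  1.16 -0.    1.37  1.1 ]
TURN first 0.1 deg; then tool dx 0.21 dy 0.10 dz 10.85 cm
```

View pics/w15.png

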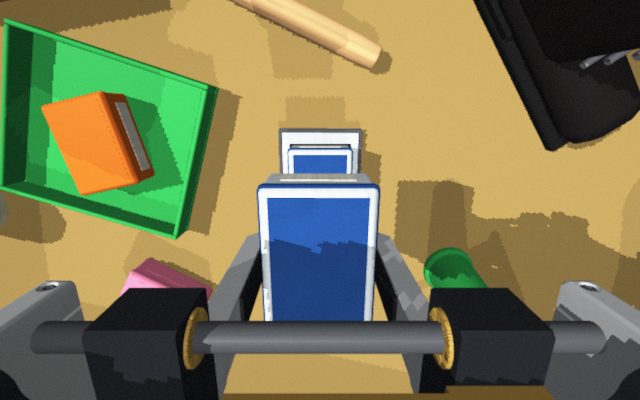

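Request:
carry_out([
  [[0.2, 0.1, 3], 0, 0],
  [[0, 0, 3], 0, 0],
  [[0, 0, 2.5], 0, 0],
  [[0, 0, 1.2], 0, 0],
  [[0, 0, 0.5], 0, 0],
  [[0, 0, 0], 0, 0],
  [[0, 0, 0], 0, 0],
  [[0, 0, 0.3], 0, 0],
  [[0, 0, 0], 0, 0],
  [[0, 0, 0], 0, 0],
])

```text
clock: 25.3
eef_pos: [670.3, -105.4, 87.2]
eef_rot: [3.141, -0.001, 0.256]
wrist_force: [-0.2, -0.5, -2.9]
finger_gap: 61.7
```

```bash
python3 -c "
from h import *
go(669.3,-105.6,82,14.6)"
```

```text
t 25.3 pos [ 670.3 -105.4   87.2] yaw 14.7 F [-0.2 -0.5 -2.9] gap 61.7 j [-0.21  0.71  1.24  0.    1.18  1.1 ]
TURN first 0.1 deg; then tool dx -0.10 dy -0.00 dz 0.52 cm
```

Request:
carry_out([
  [[-0.1, 0, 0.3], 0, 0],
  [[0, 0, 0], 0, 0],
  [[0, 0, 0.1], 0, 0],
  [[0, 0, 0], 0, 0],
  [[0, 0, 0], 0, 0],
])

```text
clock: 25.72
eef_pos: [669.4, -105.6, 83.9]
eef_rot: [3.141, -0.001, 0.256]
wrist_force: [-4.2, -0.0, 8.9]
finger_gap: 61.9
```

Request:
carry_out([
  [[0, 0, 0], 0, 0.8],
  [[0, 0, 0], 0, 0.9],
  [[0, 0, 0], 0, 1],
  [[0, 0, 0], 0, 1],
  [[0, 0, 0], 0, 1],
  [[0, 0, -2], 0, 1],
  [[0, 0, -3.5], 0, 1],
  [[0, 0, -3.5], 0, 1],
  [[0, 0, -3.5], 0, 1],
  [[0, 0, -2.5], 0, 1],
  [[0, 0, 0], 0, 1],
  [[0, 0, 0], 0, 1],
])

```text
clock: 26.72
eef_pos: [669.4, -105.6, 233.6]
eef_rot: [3.14, -0.002, 0.256]
wrist_force: [-0.7, -0.4, -0.4]
finger_gap: 93.7
```

Run:
```python
from h import *
shot('wrist','w16'); shot('scene','s16')
crop('w16',250,90,140,150,5,'w16a'); crop('s16',190,100,120,120,6,'s16a')
H,S,V=masks('w16'); W=world('w16'); m=(H>100)&(H<125)&(S>100)&B(270,100,370,240)
print('B placed',rect('w16',m,92),np.median(W[m][:,2]))
```

```text
B placed (array([ 669.1, -105.3]), array([78.1, 51.2]), 14.7, array([ 670.4, -104.9]), np.float64(14.5), 3880) 92.06548599793075
```

View pics/w16a.png

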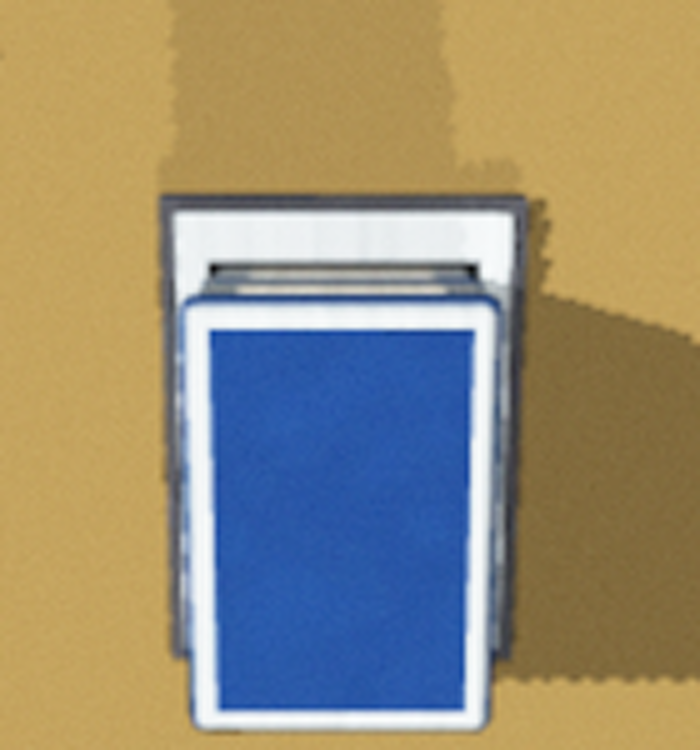

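View pics/s16a.png

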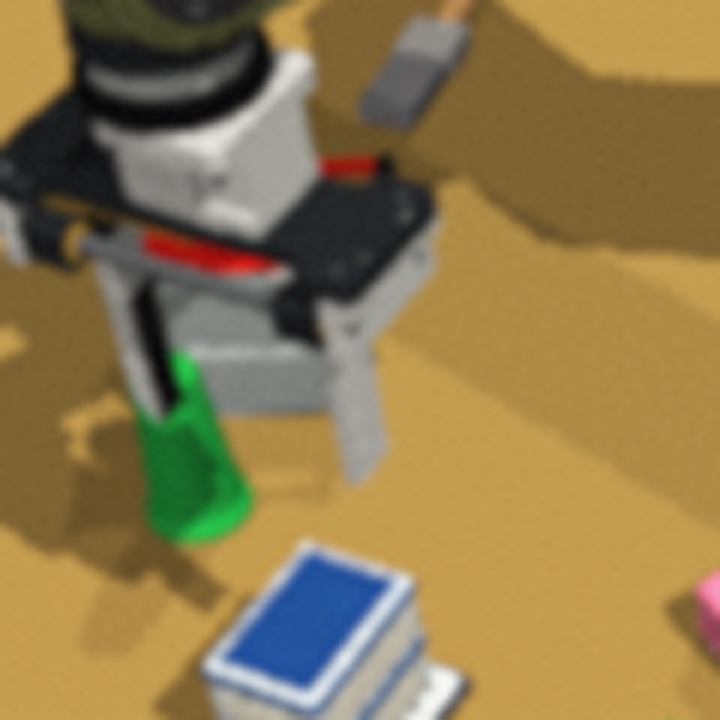

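View pics/s16.png

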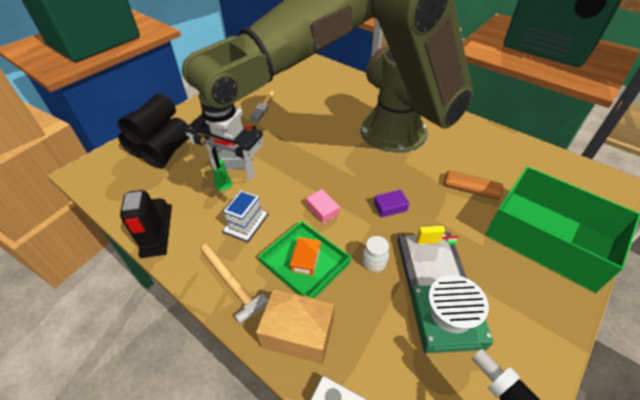

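```bash
python3 -c "
from h import *
print(ray('top0',300+572/4,120+372/4,104))
go(470,-345,260,45)"
```

```text
[ 482.74933999 -341.28407449  104.        ]
t 26.8 pos [ 668.7 -105.5  230.9] yaw 14.7 F [ 0.7 -0.6 -1. ] gap 93.9 j [-0.21  0.59  1.1  -0.    1.45  1.1 ]
TURN first -30.3 deg; then tool dx -30.98 dy 2.89 dz -2.91 cm
```

Request:
carry_out([
  [[0, 0, -1], -6.1, 1],
  [[0, 0, -1], -6.1, 1],
  [[0, 0, -1], -6.1, 1],
  [[0, 0, 0], -6, 1],
  [[0, 0, 0], -6, 1],
  [[-3.1, 0.3, 0], 0, 0.5],
  [[-3.1, 0.3, 0], 0, 0.5],
  [[-3.1, 0.3, 0], 0, 0.5],
  [[-3.1, 0.3, 0], 0, 0.5],
  [[-3.1, 0.3, 0], 0, 0.5],
  [[-3.1, 0.3, 0], 0, 0.5],
  [[-3.1, 0.3, 0], 0, 0.5],
  [[-3.1, 0.3, 0], 0, 0.5],
  [[-3.1, 0.3, 0], 0, 0.5],
  [[-3.1, 0.2, 0], 0, 0.5],
  [[0, 0, 0], 0, 0.5],
  [[0, 0, 0], 0, 0.5],
])

```text
clock: 28.23
eef_pos: [469.2, -346.0, 261.0]
eef_rot: [-3.139, 0.0, 0.783]
wrist_force: [1.2, -0.3, 0.1]
finger_gap: 46.7
```

Run:
```python
from h import *
shot('wrist','w17'); go(470,-345,260,45); crop('w17',210,60,220,190,3.6,'w17a')
```

```text
t 28.3 pos [ 470.  -345.1  261.2] yaw 44.9 F [-0.3  0.5  0.1] gap 46.8 j [-0.7   0.35  1.37  0.    1.42  0.09]
TURN first -0.1 deg; then tool dx 0.01 dy -0.01 dz 0.12 cm
```

View pics/w17.png

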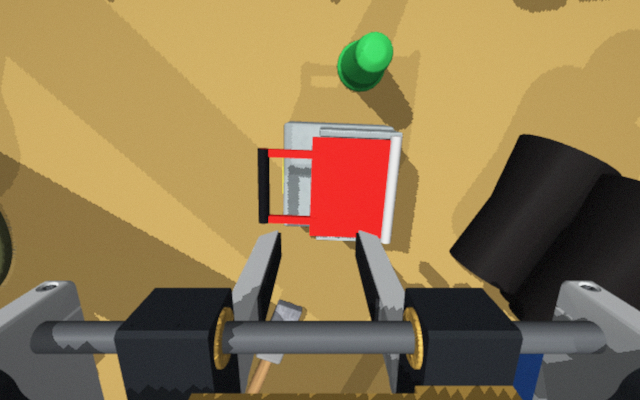

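View pics/w17a.png

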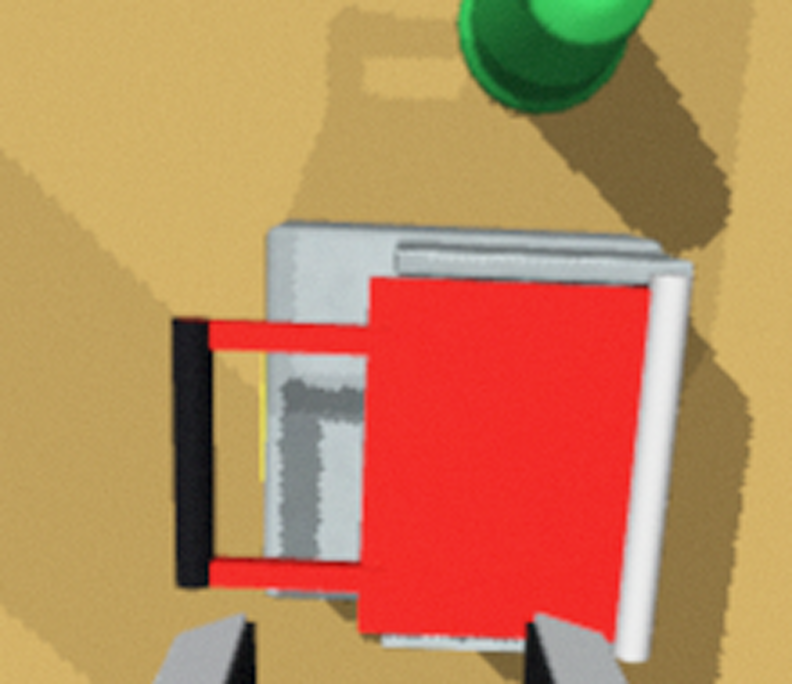

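Run:
```python
from h import *
q=lambda x,y,z:ray('w17',210+x/3.6-.36,60+y/3.6-.36,z)[:2]
W=world('w17')
for x,y in [(193,400),(193,500),(660,400),(645,560),(500,450),(400,450)]:
    u,v=int(210+x/3.6),int(60+y/3.6); print(x,y,W[v-1:v+2,u-1:u+2].reshape(-1,3).mean(0).round(1))
b1,b2=q(192,320,103),q(195,586,103); h1,h2=q(672,278,104),q(633,657,104)
ang=lambda v:np.degrees(np.arctan2(v[1],v[0]))
print('bar',b1,b2,(b1+b2)/2,ang(b1-b2),np.hypot(*(b1-b2)))
print('rod',h1,h2,(h1+h2)/2,ang(h1-h2),np.hypot(*(h1-h2)))
d=(h1+h2)/2-(b1+b2)/2; print('bar->hinge',np.hypot(*d),ang(d))
p=[q(370,278,102),q(650,287,102),q(615,640,102),q(360,632,102)]; print('plate',np.round(p,1),[ang(p[1]-p[0]),ang(p[0]-p[3]),ang(p[2]-p[3])])
e=[q(208,335,100),q(368,338,100),q(208,575,100),q(368,578,100)]; print('arms',ang(e[1]-e[0]),ang(e[3]-e[2]))
```

```text
193 400 [ 444.  -290.5  105.5]
193 500 [ 422.5 -309.9  105.7]
660 400 [ 538.4 -385.   105.9]
645 560 [ 503.8 -418.1  105.6]
500 450 [ 495.2 -364.   101.9]
400 450 [ 475.1 -343.9  101.8]
bar [ 460.50475185 -274.97379805] [ 401.70345464 -329.26694536] [ 431.10410325 -302.1203717 ] 42.71729473117407 80.03335803884781
rod [ 563.70681904 -361.76744767] [ 479.95107049 -439.90790292] [ 521.82894476 -400.83767529] 43.013519305441264 114.54674226250071
bar->hinge 134.07498982463613 -47.41584539824147
plate [[ 504.2 -302.4]
 [ 557.9 -359.8]
 [ 479.5 -432.7]
 [ 426.  -375.4]] [np.float64(-46.87276882300815), np.float64(42.995265222491916), np.float64(-46.95796161677379)]
arms -46.12763845290597 -46.16834121702063
```

```bash
python3 -c "
from h import *
go(431,-302,112,43)"
```

```text
t 28.3 pos [ 470.  -345.1  261.2] yaw 44.9 F [-0.3  0.5  0.1] gap 46.8 j [-0.7   0.35  1.37  0.    1.42  0.09]
TURN first 1.9 deg; then tool dx 0.09 dy -5.82 dz 14.92 cm
```

Request:
carry_out([
  [[0, 0, 0], 1.9, 0.42],
  [[0.1, -2.9, 0], 0, 0.42],
  [[0, -2.9, 0], 0, 0.42],
  [[0, 0, 3], 0, 0.42],
  [[0, 0, 3], 0, 0.42],
  [[0, 0, 2.5], 0, 0.42],
  [[0, 0, 2], 0, 0.42],
  [[0, 0, 1.2], 0, 0.42],
  [[0, 0, 0], 0, 0.42],
  [[0, 0, 0], 0, 0.42],
])

```text
clock: 29.12
eef_pos: [431.8, -301.3, 145.1]
eef_rot: [-3.14, 0.0, 0.753]
wrist_force: [-0.4, -0.6, 0.3]
finger_gap: 39.2
```

Run:
```python
from h import *
shot('wrist','w18'); go(431,-302,112,43)
```

```text
t 29.2 pos [ 432.  -301.7  145.9] yaw 43.1 F [-0.2 -0.1  1.3] gap 40.0 j [-0.68  0.33  1.68  0.    1.13  0.14]
TURN first 0.1 deg; then tool dx -0.10 dy -0.05 dz 3.39 cm
```

View pics/w18.png

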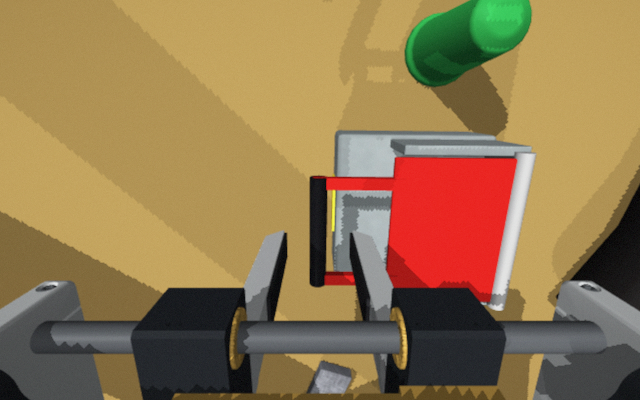

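Request:
carry_out([
  [[-0.1, 0, 1.5], 0, 0.42],
  [[0, 0, 1.3], 0, 0.42],
  [[0, 0, 0.6], 0, 0.42],
  [[0, 0, 0], 0, 0.42],
  [[0, 0, 0], 0, 0.42],
  [[0, 0, 0], 0, 0],
  [[0, 0, 0], 0, 0],
  [[0, 0, 0], 0, 0],
  [[0, 0, 0], 0, 0],
  [[0, 0, 0], 0, 0],
], grip_force=20)

```text
clock: 30.0
eef_pos: [430.3, -302.4, 111.5]
eef_rot: [-3.14, 0.0, 0.752]
wrist_force: [0.7, 0.4, 7.4]
finger_gap: 11.5
```

Run:
```python
from h import *
shot('wrist','w19'); go(431,-302,112,43)
```

```text
t 30.1 pos [ 430.3 -302.5  111.7] yaw 43.1 F [-3.7  3.8  4.1] gap 11.1 j [-0.68  0.38  1.71  0.    1.06  0.14]
TURN first 0.1 deg; then tool dx 0.08 dy 0.01 dz -0.03 cm
```

View pics/w19.png

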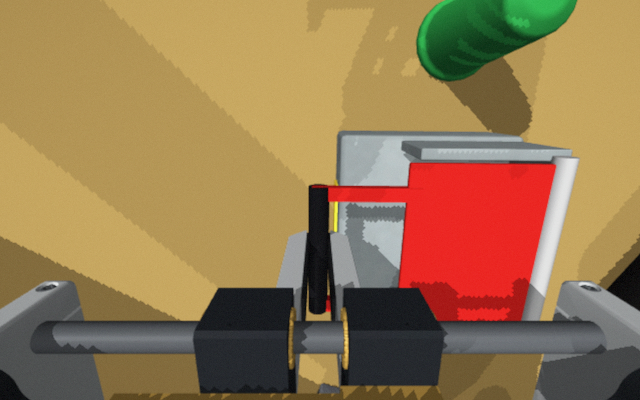

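Request:
carry_out([
  [[0, 0.13, -1.34], 0, 0],
  [[0, 0.14, -1.34], 0, 0],
  [[0, 0.4, -1.29], 0, 0],
  [[0, 0.4, -1.29], 0, 0],
  [[0, 0.64, -1.18], 0, 0],
  [[0, 0.65, -1.18], 0, 0],
  [[0, 0.87, -1.03], 0, 0],
  [[0, 0.87, -1.03], 0, 0],
  [[0, 1.05, -0.84], 0, 0],
  [[0, 1.06, -0.84], 0, 0],
  [[0, 1.2, -0.61], 0, 0],
  [[0, 1.2, -0.61], 0, 0],
  [[0, 0, 0], 0, 0],
  [[0, 0, 0], 0, 0],
])

```text
clock: 31.22
eef_pos: [489.6, -366.2, 239.0]
eef_rot: [3.14, 0.0, 0.752]
wrist_force: [-5.2, 1.9, 13.8]
finger_gap: 11.3
```

Run:
```python
from h import *
shot('wrist','w20'); go(521.9,-400.8,247,43)
```

```text
t 31.3 pos [ 489.5 -366.1  238.9] yaw 43.1 F [-5.6  2.4 12.3] gap 11.1 j [-0.7   0.43  1.32 -0.    1.39  0.12]
TURN first 0.1 deg; then tool dx 0.01 dy 4.75 dz -0.81 cm
```

View pics/w20.png

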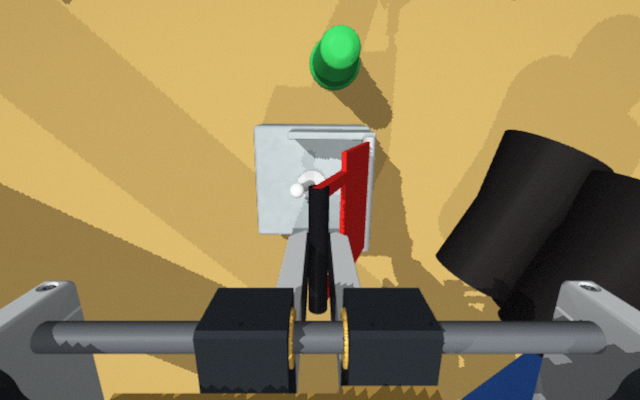

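Request:
carry_out([
  [[0, 1.3, -0.36], 0, 0],
  [[0, 1.3, -0.36], 0, 0],
  [[0, 1.34, -0.1], 0, 0],
  [[0, 1.35, -0.09], 0, 0],
  [[0, 1.34, 0.17], 0, 0],
  [[0, 1.34, 0.17], 0, 0],
  [[0, 1.28, 0.43], 0, 0],
  [[0, 1.27, 0.43], 0, 0],
  [[0, 0, 0], 0, 0],
  [[0, 0, 0], 0, 0],
])

```text
clock: 32.1
eef_pos: [561.2, -443.2, 233.8]
eef_rot: [-3.142, 0.001, 0.751]
wrist_force: [-2.8, -3.3, -2.1]
finger_gap: 11.3
```

Run:
```python
from h import *
shot('wrist','w21'); go(521.9,-400.8,247,43)
```

```text
t 32.1 pos [ 560.9 -442.9  234.1] yaw 43.0 F [-2.5 -4.3 -1.7] gap 11.2 j [-0.72  0.69  0.94 -0.    1.51  0.1 ]
TURN first 0.0 deg; then tool dx 0.02 dy -5.74 dz -1.29 cm
```

View pics/w21.png

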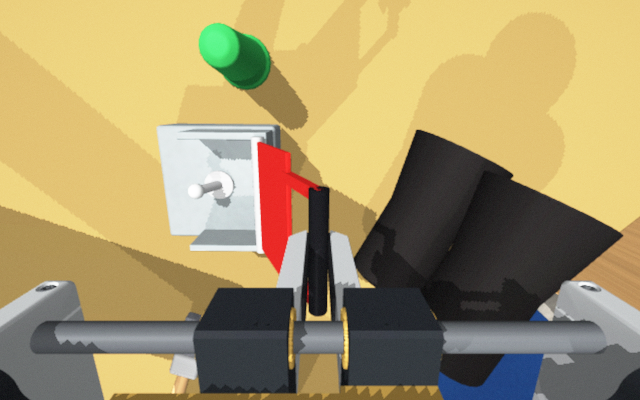

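Request:
carry_out([
  [[0, 0, 0], 0, 0.3],
  [[0, 0, 0], 0, 0.4],
  [[0, 0, 0], 0, 0.4],
  [[0, 0, 0], 0, 0.4],
  [[0, 0, -2], 0, 0.4],
  [[0, 0, -2.5], 0, 0.4],
  [[0, 0, -2], 0, 0.4],
  [[0, -3, 0], 0, 0.4],
  [[0, -3, 0], 0, 0.4],
  [[0, -3, 0], 0, 0.4],
  [[0, -3, 0], 0, 0.4],
  [[0, -3, 0], 0, 0],
  [[0, -2, 0], 0, 0],
  [[0, 0, 0], 0, 0],
  [[0, 0, 0], 0, 0],
])

```text
clock: 33.4
eef_pos: [445.1, -318.1, 300.3]
eef_rot: [3.14, -0.0, 0.752]
wrist_force: [0.0, 0.0, -0.1]
finger_gap: 14.2
```

Run:
```python
from h import *
shot('wrist','w22'); shot('scene','s22');
X=np.array([.682,-.731]); h=np.array([521.9,-400.8]); t=h+X*-100; print(t)
go(*t,290,133)
crop('s22',170,80,140,120,5,'s22a')
```

```text
[ 453.7 -327.7]
t 33.5 pos [ 445.7 -318.8  299.4] yaw 43.1 F [ 0.  -0.4 -0.1] gap 6.2 j [-0.69  0.25  1.42  0.    1.47  0.13]
TURN first -89.9 deg; then tool dx -1.20 dy -0.02 dz 0.94 cm
```

View pics/w22.png

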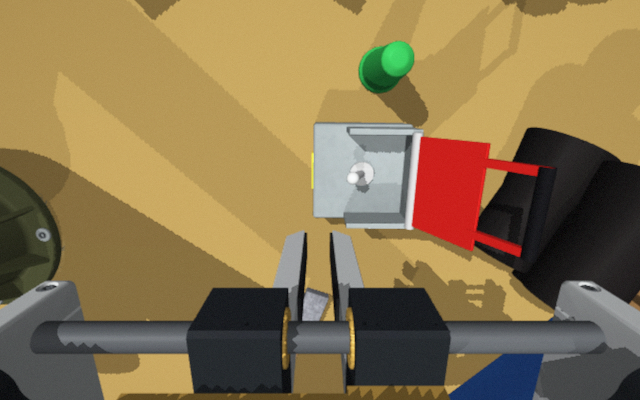

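View pics/s22a.png

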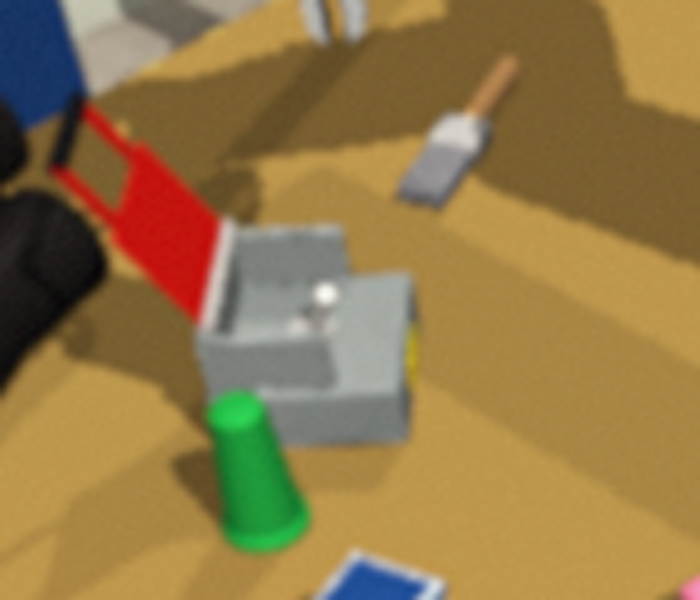

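Run:
```python
from h import *
X=np.array([.682,-.731]);Y=np.array([.731,.682]); h=np.array([521.9,-400.8])
W=world('w22'); print(W[176:181,351:356].reshape(-1,3).mean(0))
b=ray('w22',353,177.5,83)[:2]; print(b,(b-h)@X,(b-h)@Y)
r=[ray('w22',u,v,104)[:2] for u,v in [(417,133),(410,228)]]; print(((r[0]+r[1])/2-h)@X,((r[0]+r[1])/2-h)@Y)
```

```text
[ 475.73463179 -348.36855191   87.89104817]
[ 475.79693415 -349.07232741] -69.25521957372278 1.5769315689083467
-0.5681344367237567 0.19642535393807228
```

Request:
carry_out([
  [[0, 0, 0], -7, 0],
  [[0, 0, 0], -7, 0],
  [[0, 0, 0], -7, 0],
  [[0, 0, 0], -7, 0],
  [[0, 0, 0], -7, 0],
  [[0, 0, 0], -7, 0],
  [[0, 0, 0], -7, 0],
  [[0, 0, 0], -7, 0],
  [[0, 0, 0], -7, 0],
  [[0, 0, 0], -7, 0],
  [[0, 0, 0], -7, 0],
  [[0, 0, 0], -7, 0],
  [[0, 0, 0], -5.9, 0],
  [[0, 0, 0], 0, 0],
  [[0, 0, 0], 0, 0],
])

```text
clock: 34.75
eef_pos: [445.6, -318.9, 298.9]
eef_rot: [-3.142, -0.001, 2.317]
wrist_force: [0.8, -0.6, -0.1]
finger_gap: 0.4
```

Run:
```python
from h import *
X=np.array([.682,-.731]); h=np.array([521.9,-400.8]); t=h+X*-102
go(*t,88,133)
```

```text
t 34.8 pos [ 445.6 -318.9  298.9] yaw 132.8 F [ 0.8 -0.6 -0.1] gap 0.4 j [-0.69  0.25  1.42  0.    1.47 -1.43]
TURN first -0.2 deg; then tool dx -1.00 dy -0.01 dz 21.09 cm
```

Request:
carry_out([
  [[0, 0, 3.5], -0.2, 0],
  [[0, 0, 3.5], 0, 0],
  [[0, 0, 3.5], 0, 0],
  [[0, 0, 3.5], 0, 0],
  [[0, 0, 3], 0, 0],
  [[0, 0, 2.5], 0, 0],
  [[0, 0, 1.5], 0, 0],
  [[0, 0, 0], 0, 0],
  [[0, 0, 0], 0, 0],
])

```text
clock: 35.5
eef_pos: [445.3, -318.5, 89.1]
eef_rot: [-3.141, -0.001, 2.322]
wrist_force: [-0.2, -0.2, -0.6]
finger_gap: 0.2
```

Run:
```python
from h import *
X=np.array([.682,-.731]); h=np.array([521.9,-400.8]); t=h+X*-57
shot('scene','s23'); shot('wrist','w23')
go(*t,88,133); crop('s23',170,80,140,120,5,'s23a')
```

```text
t 35.6 pos [ 445.8 -318.9   90.6] yaw 133.1 F [-0.6 -0.3  0.3] gap -0.1 j [-0.69  0.45  1.66 -0.    1.03 -1.44]
TURN first 0.1 deg; then tool dx -5.48 dy -0.02 dz 0.26 cm
```

View pics/s23a.png

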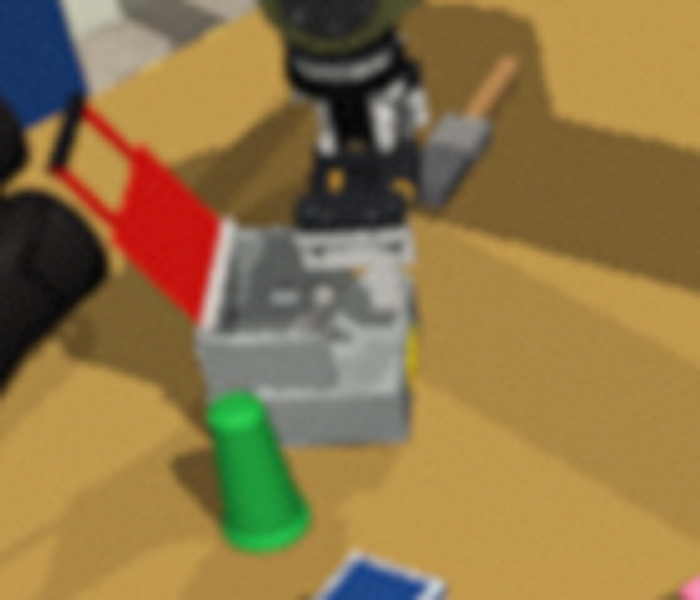

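Request:
carry_out([
  [[-0.8, 0, 0.2], 0, 0],
  [[-0.8, 0, 0], 0, 0],
  [[-0.8, 0, 0], 0, 0],
  [[-0.8, 0, 0], 0, 0],
  [[-0.8, 0, 0], 0, 0],
  [[-0.7, 0, 0], 0, 0],
  [[-0.5, 0, 0], 0, 0],
  [[-0.3, 0, 0], 0, 0],
  [[0, 0, 0], 0, 0],
  [[0, 0, 0], 0, 0],
])

```text
clock: 36.43
eef_pos: [481.7, -357.1, 86.7]
eef_rot: [-3.141, -0.006, 2.325]
wrist_force: [-11.8, 13.1, 8.3]
finger_gap: 0.6
```

Run:
```python
from h import *
X=np.array([.682,-.731]); h=np.array([521.9,-400.8]); t=h+X*-57
go(*t,88,133); shot('scene','s24'); shot('wrist','w24'); crop('s24',170,80,140,120,5,'s24a')
```

```text
t 36.4 pos [ 481.7 -357.1   86.7] yaw 133.2 F [-11.8  13.1   8.3] gap 0.6 j [-0.7   0.56  1.5   0.    1.09 -1.45]
TURN first 0.2 deg; then tool dx -0.24 dy -0.04 dz -0.13 cm
```

View pics/s24a.png

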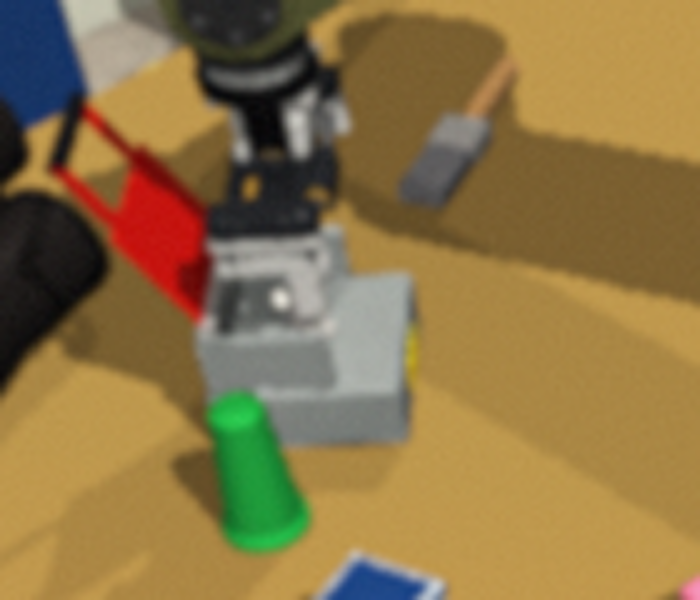

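Request:
carry_out([
  [[1.5, 0, 0], 0, 0],
  [[2, 0, 0], 0, 0],
  [[1.5, 0, -1], 0, 0],
  [[0, 0, -3.5], 0, 0],
  [[0, 0, -3.5], 0, 0],
  [[0, 0, -3.5], 0, 0],
  [[0, 0, -3.5], 0, 0],
  [[0, 0, -3.5], 0, 0],
  [[0, 0, -2.5], 0, 0],
  [[0, 0, 0], 7, 0],
  [[0, 0, 0], 7, 0],
  [[0, 0, 0], 7, 0],
  [[0, 0, 0], 7, 0],
  [[0, 0, 0], 7, 0],
  [[0, 0, 0], 7, 0.4],
  [[0, 0, 0], 7, 0.4],
  [[0, 0, 0], 7, 0.4],
  [[0, 0, 0], 7, 0.4],
  [[0, 0, 0], 7, 0.4],
])

```text
clock: 38.12
eef_pos: [449.0, -322.4, 297.4]
eef_rot: [3.141, 0.0, 1.097]
wrist_force: [0.1, 0.4, -0.3]
finger_gap: 30.3
```

Request:
carry_out([
  [[0, 0, 0], 7, 0.4],
  [[0, 0, 0], 7, 0.4],
  [[0, 0, 0], 6.1, 0.4],
  [[0, 0, 0], 0, 0.4],
  [[0, 0, 0], 0, 0.4],
])

```text
clock: 38.53
eef_pos: [448.9, -322.3, 297.4]
eef_rot: [3.141, -0.0, 0.755]
wrist_force: [-0.0, 0.9, -0.1]
finger_gap: 37.7
```

Run:
```python
from h import *
X=np.array([.682,-.731]); h=np.array([521.9,-400.8]); t=h+X*68
go(*t,300,43); shot('wrist','w25'); W=world('w25')
crop('w25',250,80,330,200,2.4,'w25a')
```

```text
t 38.5 pos [ 448.9 -322.3  297.4] yaw 43.3 F [-0.   0.9 -0.1] gap 37.7 j [-0.69  0.26  1.41 -0.    1.47  0.13]
TURN first 0.3 deg; then tool dx -0.01 dy 17.52 dz -0.26 cm
```

View pics/w25a.png

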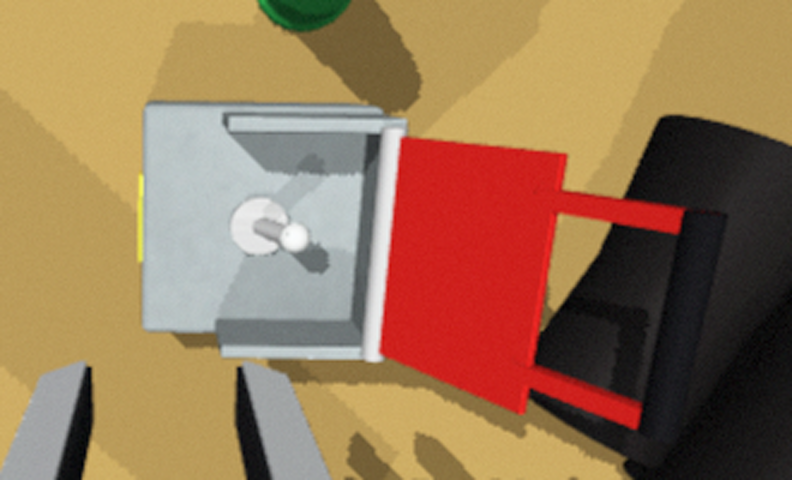

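Run:
```python
from h import *
X=np.array([.682,-.731]);Y=np.array([.731,.682]); h=np.array([521.9,-400.8])
b=ray('w25',250+293/2.4-.3,80+237/2.4-.3,83)[:2]; print((b-h)@X,(b-h)@Y)
W=world('w25')
for x,y in [(705,220),(685,300),(665,400)]:
    u,v=int(250+x/2.4),int(80+y/2.4); p=W[v-1:v+2,u-1:u+2].reshape(-1,3).mean(0); print(p.round(1),(p[:2]-h)@X,(p[:2]-h)@Y)
```

```text
-41.06799041551176 1.0561481360782496
[ 594.  -422.4  221.4] 64.99137693846663 37.972110776489764
[ 573.7 -440.9  221. ] 64.68266170787817 10.53650490601037
[ 548.1 -464.9  221.8] 64.7131743497238 -24.55141302043722
```

Request:
carry_out([
  [[0, 2.9, 0], 0.3, 0.42],
  [[0, 2.9, 0], 0, 0.42],
  [[0, 2.9, 0], 0, 0.42],
  [[0, 2.9, 0], 0, 0.42],
  [[0, 2.9, 0], 0, 0.42],
  [[0, 2.9, 0], 0, 0.42],
  [[0, 0, 0], 0, 0.42],
  [[0, 0, 0], 0, 0.42],
])

```text
clock: 39.25
eef_pos: [567.3, -450.4, 294.9]
eef_rot: [-3.139, 0.0, 0.749]
wrist_force: [0.3, 0.5, -0.6]
finger_gap: 39.1
```

Run:
```python
from h import *
X=np.array([.682,-.731]); h=np.array([521.9,-400.8]); t=h+X*67.5
go(*t,229,43); shot('wrist','w26')
```

```text
t 39.2 pos [ 567.3 -450.4  294.9] yaw 42.9 F [ 0.3  0.5 -0.6] gap 39.1 j [-0.72  0.7   0.78 -0.    1.66  0.1 ]
TURN first -0.1 deg; then tool dx 0.06 dy 0.03 dz 6.59 cm
```

View pics/w26.png

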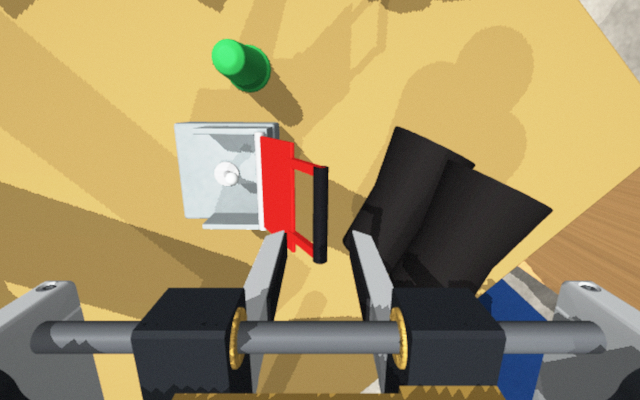

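Request:
carry_out([
  [[0, 0, 2.5], 0, 0.42],
  [[0, 0, 2.5], 0, 0.42],
  [[0, 0, 1.5], 0, 0.42],
  [[0, 0, 0], 0, 0.42],
  [[0, 0, 0], 0, 0.42],
  [[0, 0, 0], 0, 0],
  [[0, 0, 0], 0, 0],
  [[0, 0, 0], 0, 0],
  [[0, 0, 0], 0, 0],
  [[0, 0, 0], 0, 0],
  [[0, -1.2, -0.6], 0, 0],
  [[0, -1.27, -0.43], 0, 0],
  [[0, -1.28, -0.43], 0, 0],
  [[0, -1.34, -0.17], 0, 0],
  [[0, -1.34, -0.17], 0, 0],
  [[0, -1.34, 0.09], 0, 0],
  [[0, -1.35, 0.1], 0, 0],
  [[0, -1.3, 0.36], 0, 0],
  [[0, -1.3, 0.36], 0, 0],
  [[0, 0, 0], 0, 0],
], grip_force=20)

```text
clock: 40.97
eef_pos: [486.6, -362.4, 241.1]
eef_rot: [-3.141, -0.0, 0.747]
wrist_force: [2.1, -0.3, -3.7]
finger_gap: 11.4
```

Run:
```python
from h import *
X=np.array([.682,-.731]); h=np.array([521.9,-400.8]); t=h+X*-134
go(*t,112,43); shot('wrist','w27')
```

```text
t 41.0 pos [ 486.6 -362.4  241.1] yaw 42.8 F [ 2.1 -0.3 -3.7] gap 11.4 j [-0.7   0.42  1.33  0.    1.39  0.12]
TURN first -0.2 deg; then tool dx -0.04 dy -8.18 dz 12.91 cm
```

View pics/w27.png

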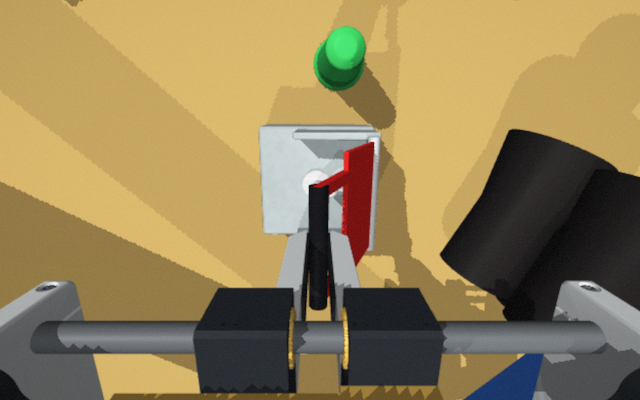

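Request:
carry_out([
  [[0, -1.2, 0.61], 0, 0],
  [[0, -1.2, 0.61], 0, 0],
  [[0, -1.05, 0.84], 0, 0],
  [[0, -1.06, 0.84], 0, 0],
  [[0, -0.87, 1.03], 0, 0],
  [[0, -0.87, 1.03], 0, 0],
  [[0, -0.64, 1.18], 0, 0],
  [[0, -0.6, 1.18], 0, 0],
  [[0, -0.35, 1.29], 0, 0],
  [[0, -0.3, 1.29], 0, 0],
  [[0, -0.05, 1.34], 0, 0],
  [[0, 0, 1], 0, 0],
  [[0, 0, 0], 0, 0],
  [[0, 0, 0], 0, 0],
])

```text
clock: 42.18
eef_pos: [430.8, -302.3, 117.4]
eef_rot: [-3.135, 0.0, 0.747]
wrist_force: [-8.0, 12.6, -0.3]
finger_gap: 11.2
```

Run:
```python
from h import *
X=np.array([.682,-.731]); h=np.array([521.9,-400.8]); t=h+X*-134
go(*t,112,43)
```

```text
t 42.2 pos [ 430.8 -302.3  117.4] yaw 42.8 F [-8.  12.6 -0.3] gap 11.2 j [-0.68  0.37  1.7   0.    1.08  0.14]
TURN first -0.2 deg; then tool dx -0.06 dy 0.02 dz 0.54 cm
```

Near shut; lower 4 mm, open, rise.

Request:
carry_out([
  [[0, 0, 0.4], 0, 0],
  [[0, 0, 0], 0, 0.3],
  [[0, 0, 0], 0, 0.42],
  [[0, 0, 0], 0, 0.42],
  [[0, 0, 0], 0, 0.42],
  [[0, 0, -2], 0, 0.42],
  [[0, 0, -3], 0, 0.42],
  [[0, 0, -3.5], 0, 0.42],
  [[0, 0, -3.5], 0, 0.42],
  [[0, 0, -3.5], 0, 0.42],
  [[0, 0, 0], 0, 0.42],
  [[0, 0, 0], 0, 0.42],
])

```text
clock: 43.18
eef_pos: [432.2, -304.1, 271.7]
eef_rot: [3.138, -0.0, 0.747]
wrist_force: [0.3, -0.3, -1.6]
finger_gap: 39.8
```

Run:
```python
from h import *
go(430,-302,112,43); shot('wrist','w28'); shot('top','t28'); shot('scene','s28')
W=world('w28')
H,S,V=masks('w28'); m=((H<6)|(H>172))&(S>150)&B(200,80,450,300); P=W[m]; 
X=np.array([.682,-.731]); h=np.array([521.9,-400.8]); s=(P[:,:2]-h)@X; print('slope',np.polyfit(s,P[:,2],1), s.min(),s.max())
crop('s28',170,80,140,120,5,'s28a')
```

```text
t 43.2 pos [ 432.2 -304.1  271.7] yaw 42.8 F [ 0.3 -0.3 -1.6] gap 39.8 j [-0.68  0.22  1.52 -0.    1.4   0.14]
TURN first -0.2 deg; then tool dx -0.02 dy -0.30 dz 15.97 cm
slope [-0.17307019 94.69872093] -132.53955779499213 1.0481705938234602
```

View pics/w28.png

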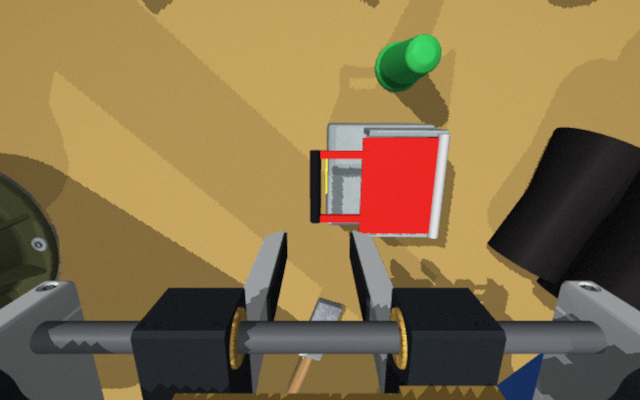

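View pics/s28.png

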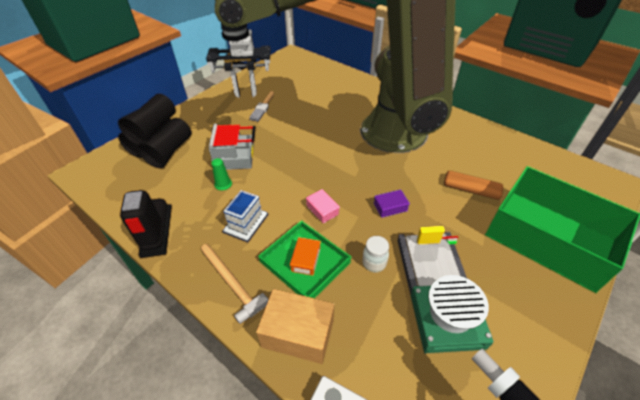

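View pics/t28.png

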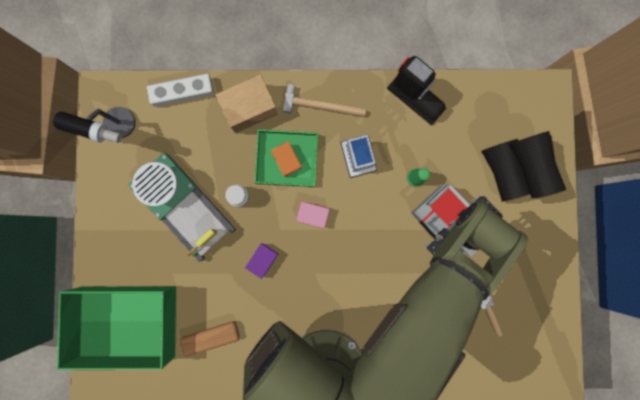

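Run:
```python
from h import *
X=np.array([.682,-.731]); h=np.array([521.9,-400.8])
for fn,pts in [('w28',[(316,165),(316,190),(316,210),(370,180),(390,180),(425,180)]),('w17',[(263,170),(263,190),(263,205),(325,185),(350,185),(380,185)])]:
    W=world(fn)
    for u,v in pts:
        p=np.median(W[v-1:v+2,u-1:u+2].reshape(-1,3),0); print(fn,u,v,p.round(1),round((p[:2]-h)@X,1))
crop('w28',300,110,160,140,5,'w28a')
```

```text
w28 316 165 [ 449.8 -285.6  104.9] -133.4
w28 316 190 [ 429.9 -303.9  105.5] -133.5
w28 316 210 [ 413.2 -319.4  105.2] -133.6
w28 370 180 [ 477.3 -339.9  101.9] -74.9
w28 390 180 [ 492.  -355.7  102.5] -53.3
w28 425 180 [ 517.9 -383.9  101.7] -15.1
w17 263 170 [ 444.7 -289.8  105.3] -133.8
w17 263 190 [ 428.9 -304.1  105.5] -134.1
w17 263 205 [ 416.8 -315.1  105.5] -134.3
w17 325 185 [ 477.9 -346.9  101.3] -69.4
w17 350 185 [ 496.6 -365.5  101.7] -43.1
w17 380 185 [ 519.  -387.6  102.2] -11.6
```

View pics/w28a.png

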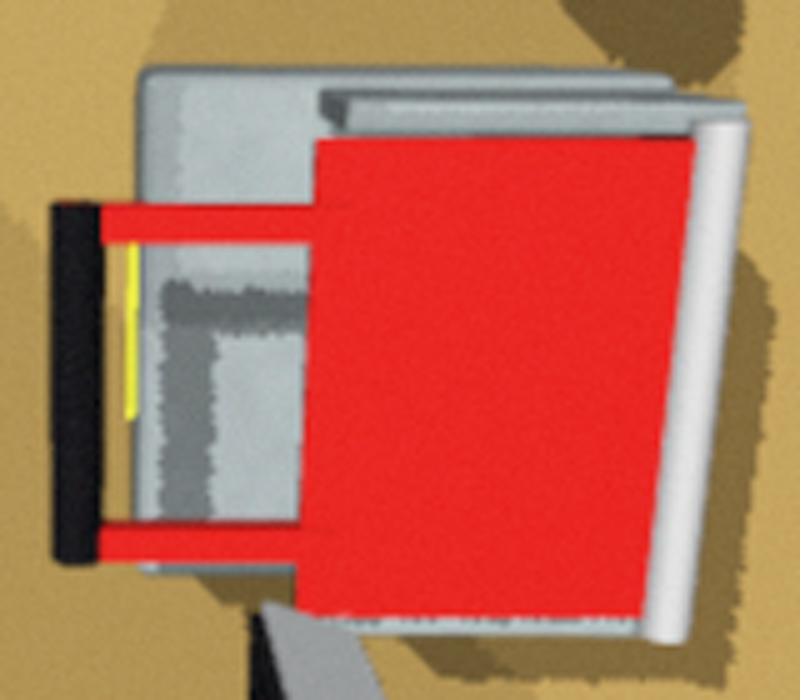

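Run:
```python
from h import *
crop('t28',170,215,60,55,10,'t28a'); crop('s28',200,180,160,110,5,'s28b')
H,S,V=masks('t28'); print('stack',rect('t28',(H>100)&(H<125)&(S>100)&B(340,130,385,180),92))
print('empty',rect('t28',(H>5)&(H<16)&(S>165)&B(260,135,312,182),45))
```

```text
stack (array([ 668.1, -105. ]), array([73. , 45.1]), 14.7, array([ 667.9, -105. ]), np.float64(14.5), 370)
empty (array([650.8, 120.3]), array([81.1, 55.3]), 26.4, array([650.3, 109.4]), np.float64(13.5), 168)
```

View pics/t28a.png

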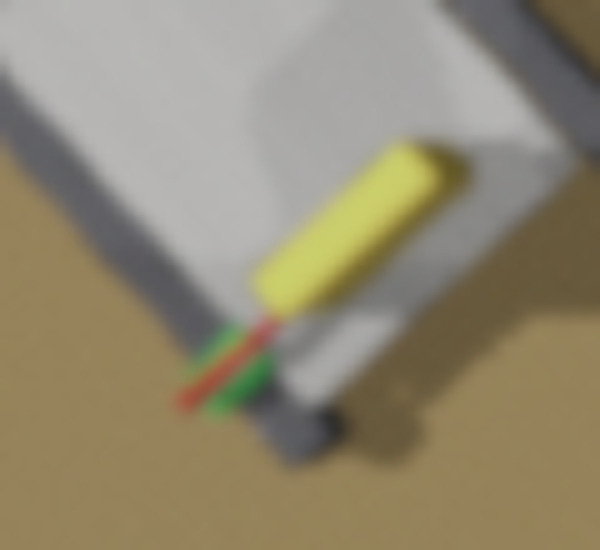

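View pics/s28b.png

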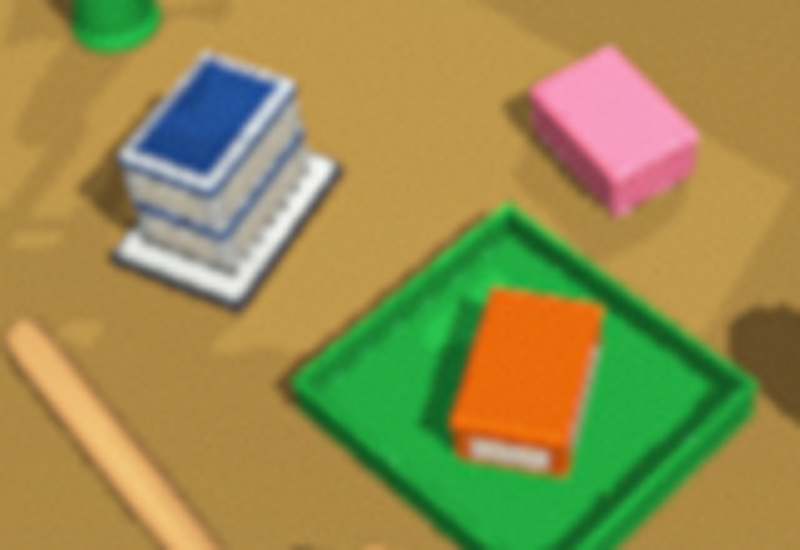

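The two tins stand square in one column, the empty tin is in the tray, the pointer is over the clip's line, the toggle is on and the guard is shut. Handing in.

```bash
python3 -c "
from h import *
print(workorder.sign_off())"
```

```text
the job is handed in; nothing more can be done
None
```

The job is done and handed in at about 43 s of the 210 s allowed. I saw no slips, knocks or failed checks, and the hand-in gave no verdict.

- **Gate:** I pulled it open about 7 cm, before touching the guard. After release, the close-up showed the red pointer on the white line to within about 1 mm, and it still stood over the clip in the last top view.
- **Empty tin:** the orange tin lies flat near the middle of the tray.
- **Cement tins:** only two blue-lidded tins were on the bench. They are stacked on the stand about 1 mm off its centre and turned less than 1° from it, each at the right height for lying flat.
- **Fan switch:** I lifted the guard to its back stop and pushed the toggle to its end stop. The ball measured 41 mm in front of the hinge, against 40 mm for fully on. I checked that before shutting the guard, and the guard now hides it. I then carried the guard down, and its bar and plate read the same heights as at the start.
- **Bystanders:** I did not touch the jar, the cone, or the pink and purple look-alikes. The gripper is clear of everything.

The top and wrist cameras differed by up to 9 mm on the gate handle. The fine gate setting came from the pointer and clip seen together in one close-up, so that difference did not affect it.

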